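# Set out the walnut animals, noses to the front

## Task

Pull the half-open drawer right out, pick out every dark walnut animal and stand each on a blue spot of its own on the display board, nose pointing straight out over the board's open front edge, tail to the rail. When all of them stand so, push the drawer fully shut with the pale-wood animals still in it. Leave the duck, spinning top, acrylic block and bead frame where they are.

Things in the scene. Friction and masses are not known exactly. Their poses are not given: they have to be found in the camera images.
- drawer (a joint): how far the drawer is pulled out of the low cabinet, m: 0 shut (front against the cabinet), 0.21 fully out (the whole tray is then clear of the cabinet). It starts about half out, slides stiffly (about 2.5 N) and stays where it is left
- cabinet: low wooden cabinet, fixed, 240 mm deep, 360 mm wide, 100 mm high, one drawer. Origin: at table height, middle of its front plane; +x runs into the cabinet, the drawer slides out along -x, y along its width. What lies behind the front plane is under the cabinet top (opening 88 mm high)
- drawer_in (a point): middle of the drawer's felt floor (10 mm above the table), axes as the cabinet; moves with the drawer. Inside the drawer x runs from -100 to +92 mm and y from -150 to +150 mm; side and rear walls 8 mm thick rise 18 mm above this floor; the front panel is 18 mm thick (x -118 to -100 mm), 360 mm wide, its top 90 mm above the table
- drawer_handle (a point): middle of the drawer's bar handle, a 10 mm thick round dark steel bar along the cabinet's y, 120 mm long, 74 mm above the table, its centre line 45 mm in front of the drawer front (40 mm of free space behind it); moves with the drawer
- board: white-painted wooden display board, fixed, 130 mm (x) by 400 mm (y), 15 mm thick, with a dark rail 10 mm wide along its back edge (x -65 to -55 mm) that rises 14 mm above the board. Origin: underside centre; +x points away from the rail, out over the open front edge
- spot0 (a point): centre of a round blue felt spot, 52 mm across and flush, on top of the display board (15 mm above the table), 4 mm towards +x from the board's middle line; the four spots are 95 mm apart along the board's y. Axes as the board
- spot1 (a point): centre of a round blue felt spot, 52 mm across and flush, on top of the display board (15 mm above the table), 4 mm towards +x from the board's middle line; the four spots are 95 mm apart along the board's y. Axes as the board
- spot2 (a point): centre of a round blue felt spot, 52 mm across and flush, on top of the display board (15 mm above the table), 4 mm towards +x from the board's middle line; the four spots are 95 mm apart along the board's y. Axes as the board
- spot3 (a point): centre of a round blue felt spot, 52 mm across and flush, on top of the display board (15 mm above the table), 4 mm towards +x from the board's middle line; the four spots are 95 mm apart along the board's y. Axes as the board
- walnut_rabbit: dark walnut rabbit, a loose wooden toy animal standing in the drawer (may be absent: None). 64 mm long (x), 40 mm wide (y), about 64 mm high. Origin: centre of the underside; +x points to the nose, z up. The body is a straight-sided block 60 mm long, 40 mm wide and 50 mm high with a narrower 30 mm head on its nose end (x 6 to 32 mm, up to z 63 mm); small decorations on top, at most 70 mm high. 0.10 to 0.17 kg, low centre of mass
- walnut_rabbit_nose (a point): tip of the walnut rabbit's nose, at x 32 mm, z 50 mm of its frame (None when absent)
- walnut_bear: dark walnut bear, a loose wooden toy animal standing in the drawer (may be absent: None). 64 mm long (x), 40 mm wide (y), about 64 mm high. Origin: centre of the underside; +x points to the nose, z up. The body is a straight-sided block 60 mm long, 40 mm wide and 50 mm high with a narrower 30 mm head on its nose end (x 6 to 32 mm, up to z 63 mm); small decorations on top, at most 70 mm high. 0.10 to 0.17 kg, low centre of mass
- walnut_bear_nose (a point): tip of the walnut bear's nose, at x 32 mm, z 50 mm of its frame (None when absent)
- walnut_hen: dark walnut hen, a loose wooden toy animal standing in the drawer (may be absent: None). 64 mm long (x), 40 mm wide (y), about 64 mm high. Origin: centre of the underside; +x points to the nose, z up. The body is a straight-sided block 60 mm long, 40 mm wide and 50 mm high with a narrower 30 mm head on its nose end (x 6 to 32 mm, up to z 63 mm); small decorations on top, at most 70 mm high. 0.10 to 0.17 kg, low centre of mass
- walnut_hen_nose (a point): tip of the walnut hen's nose, at x 32 mm, z 50 mm of its frame (None when absent)
- walnut_hedgehog: dark walnut hedgehog, a loose wooden toy animal standing in the drawer (may be absent: None). 64 mm long (x), 40 mm wide (y), about 64 mm high. Origin: centre of the underside; +x points to the nose, z up. The body is a straight-sided block 60 mm long, 40 mm wide and 50 mm high with a narrower 30 mm head on its nose end (x 6 to 32 mm, up to z 63 mm); small decorations on top, at most 70 mm high. 0.10 to 0.17 kg, low centre of mass
- walnut_hedgehog_nose (a point): tip of the walnut hedgehog's nose, at x 32 mm, z 50 mm of its frame (None when absent)
- pale_rabbit: pale-wood rabbit, to stay in the drawer. Same size and shape as the walnut animals: 64 mm long (x), 40 mm wide (y), about 64 mm high. Origin: centre of the underside; +x points to the nose, z up. The body is a straight-sided block 60 mm long, 40 mm wide and 50 mm high with a narrower 30 mm head on its nose end (x 6 to 32 mm, up to z 63 mm); small decorations on top, at most 70 mm high. 0.10 to 0.17 kg, low centre of mass
- pale_bear: pale-wood bear, to stay in the drawer. Same size and shape as the walnut animals: 64 mm long (x), 40 mm wide (y), about 64 mm high. Origin: centre of the underside; +x points to the nose, z up. The body is a straight-sided block 60 mm long, 40 mm wide and 50 mm high with a narrower 30 mm head on its nose end (x 6 to 32 mm, up to z 63 mm); small decorations on top, at most 70 mm high. 0.10 to 0.17 kg, low centre of mass
- duck: purple silicone bath duck, about 80 mm long, 80 mm high, loose bystander. Origin: underside centre
- top: stainless steel spinning top on a black rubber stand, 60 mm across, 67 mm high, loose bystander. Origin: underside centre
- acrylic: clear acrylic block 70 x 70 x 40 mm, loose bystander. Origin: underside centre
- bead_frame: wooden bead frame lying flat, 120 mm (x) by 192 mm (y) by 22 mm, loose bystander. Origin: underside centre
Not all that is in view belongs to the job. What is shaped like the walnut_hen but green or red is not meant.

How it is judged:
By the outcome, as a careful person would: the job done as asked, in the order asked, and still so for the second after the job is handed in, with the robot touching nothing.
Of walnut_rabbit, walnut_bear, walnut_hen, walnut_hedgehog only 3 to 4 are there at a start; the rules pass over those that are not, and their reading is None.
At some moment in a run one of walnut_rabbit, walnut_bear, walnut_hen, walnut_hedgehog may be knocked a few centimetres aside while the robot is not near it.
It also fails if it takes over 210 s, if anything falls off the work surface, if the arm or the gripper's body presses on something with over 40 N, if the wrist force passes 120 N, or if a joint passes its speed limit or range.

## Robot

A 7-joint arm with a two-finger parallel gripper is mounted at the origin on the work surface. World frame = base frame: x ahead of the robot, y to its left, z up, the work surface at z = 0. Lengths are in m, angles in rad, forces in N, time in s.
With the tool pointing down it reaches from about 0.425 to 0.925 m from the base axis. Payload 6.8 kg.
Tool frame: the origin (TCP) lies at the centre of the arm's flange, where the gripper is bolted on; the fingertips stand 173 mm ahead of it and the grasp point (between the pads) lies 155 mm ahead of it; z points along the fingers, y is the direction in which the jaws open and shut (so a half turn about z gives the same grasp; the last joint's range is limited). The gripper opens to 85 mm and grips with 20 to 120 N. Pads are 22 mm wide; open, the fingers measure 114 mm over their backs; the gripper's body (76 mm by 85 mm) begins 54 mm behind the grasp point. The pads swing forward as they close: fully open they stand 13 mm farther back than shut.
Start: joints at [-1.344, 0.477, 0.022, 1.555, -0.011, 1.109, -0.083], TCP at [0.222, 0.638, 0.405] pointing down, gripper open.
Joint ranges: [-2.96, 2.96], [-0.34, 2.1], [-1.41, 1.46], [0.24, 2.44], [-1.37, 4.51], [0.17, 1.92], [-2.96, 2.96]. Speed limits (rad/s): [2.39, 2.39, 3.14, 3.14, 3.14, 3.14, 3.14].

## Interface

Orientations are given as a rotation vector (axis times angle).
In Python, from bench import readout, grab_frame, camera_model, r gives the robot as it stands.
- The arm moves only by the tool apply_moves, never from a script. Its argument "deltas" is a list of rows, each an object with "xyz": the shift along the world's x, y, z in m, a list of three; "turn": the turn about the world's z in rad. In form: [{"xyz": [dx, dy, dz], "turn": turn}, ...]. A call has 1 to 12 rows; each row shifts and turns the commanded pose from where the row before left it; what a row does not reach is not made up. A row lasts 1/12 s, in which the tool goes at most 41.7 mm and 7.16 degrees, less where a joint would pass 70% of its speed; a pose out of reach is approached as far as the arm can. A call with a gripper value outside its range is refused whole. "claw" is the gripper's target within -1 to 1 (shut at 1, half-way at 0, fully open at -1), set as the call begins (left out, the last holds). The fingers move at their own pace and stop on an object; "squeeze" is the grip in N (left out, the last holds). Time passes only in rows, so rows that do not move let the fingers close. It gives the time, the measured TCP pose, the force and the opening at its end, in the units of the state.
- readout.get_obs(): the state, without advancing time (a new reading comes with each control period).
- grab_frame(name): name is "side" or "top" or "wrist"; returns the picture (400x640x3 uint8, red, green, blue); there is no depth.
- camera_model(name): a dict with "intrinsics" (3x3 intrinsics, pixels), "k1" (the pictures are not rectified: a ray, as slopes to the right and down, at radius r is drawn at 1 + k1 r^2 times it, then the intrinsics apply), "R" (3x3) and "t" (3): a world point X has camera coordinates R X + t. Camera axes: x right, y down, z forward; pixel columns grow to the right and rows downward; lengths in m; the calibration is good to about 2 mm. A picture is of the moment at which its call begins: read the wrist's pose just before it. camera_model takes no time and is no camera call; for the wrist camera it gives the pose at the moment of the call.
- r.hand_in(): hands the job in, once; it reports no verdict.
The state is a dict: "clock": time; "joints": joint angles; "qvel": joint speeds; "tau": joint torques, N m; "tcp_pos": TCP position; "orientation": TCP orientation; "contact_force": force on the tool from outside, world axes, zero at the start; "moment": the same for the moment, N m; "grip_width": finger opening in m.
Only numpy, scipy, OpenCV 4.12 (cv2) and the standard library are available. Lean on these libraries where they do the work, as an engineer would, in place of code of your own. Each camera call takes 0.05 s, during which the arm holds its last target.

## Working session

There is one attempt and no reset: what is moved stays moved. The work goes in short steps, Python scripts to look and compute and a tool call to move; the robot and the scene stay as the last step left them, time stands still between calls to the robot, and variables do not carry over. Pictures are saved under pics/ and viewed, and the job is handed in when it is done.

Besides the shell and the picture viewer there is one more tool, called after "Call:" as name(argument=value, ...) on one line, values as JSON. apply_moves: Moves the arm, as the interface text tells. Its arguments: {"type":"object","properties":{"deltas":{"type":"array"},"claw":{"type":"number"},"squeeze":{"type":"number"}},"required":["deltas"]}

```bash
mkdir -p pics; ls; python3 - <<'E'
from bench import readout, grab_frame, camera_model, r
import cv2
print(readout.get_obs())
for n in ["side","top","wrist"]:
    m=camera_model(n); print(n,m)
    cv2.imwrite(f"pics/{n}0.png",grab_frame(n)[:,:,::-1])
E
```

```text
pics
{'clock': 0.0, 'joints': array([-1.34411507,  0.47778472,  0.02231195,  1.55644788, -0.011488  ,
        1.10933196, -0.08309736]), 'qvel': array([-0.00024132, -0.00105563, -0.000381  , -0.00012496,  0.00012749,
        0.00023293,  0.00059726]), 'tau': array([ 4.63022825e-04, -5.96457875e+01,  1.60829075e+00, -2.81190187e+01,
        1.25413650e-02,  9.27196088e-03, -6.21903041e-06]), 'tcp_pos': array([0.22166664, 0.63726604, 0.40373672]), 'orientation': array([-5.23307588e-01, -3.09752418e+00,  2.88368639e-03]), 'contact_force': array([0.0321016 , 0.10914635, 0.38512697]), 'moment': array([-0.04028736, -0.02061194,  0.01465654]), 'grip_width': 0.08526545353662263}
side {'intrinsics': array([[415.5978576 ,   0.        , 319.45815877],
       [  0.        , 415.5978576 , 200.93963951],
       [  0.        ,   0.        ,   1.        ]]), 'k1': -0.08449659700929167, 'R': array([[ 0.73464623, -0.67844264,  0.00324042],
       [-0.43166723, -0.47110152, -0.76923778],
       [ 0.52341027,  0.56371886, -0.63895441]]), 't': array([-0.3613205 ,  0.28564554,  1.40908712])}
top {'intrinsics': array([[434.32532354,   0.        , 310.79958174],
       [  0.        , 434.32532354, 200.22062288],
       [  0.        ,   0.        ,   1.        ]]), 'k1': 0.021894220178937336, 'R': array([[ 0.02894853, -0.99940988, -0.01848968],
       [-0.98610516, -0.02552629, -0.16414939],
       [ 0.16358055,  0.02298465, -0.98626219]]), 't': array([0.0140942 , 0.51170569, 1.51768012])}
wrist {'intrinsics': array([[325.39770632,   0.        , 319.04180683],
       [  0.        , 325.39770632, 197.15078345],
       [  0.        ,   0.        ,   1.        ]]), 'k1': 0.014828130325355278, 'R': array([[ 0.32893483,  0.94435078, -0.00186804],
       [ 0.90276558, -0.31386815,  0.29411067],
       [ 0.27715732, -0.09842965, -0.95576954]]), 't': array([-0.67440729, -0.03845255,  0.37955661])}
```

View pics/side0.png

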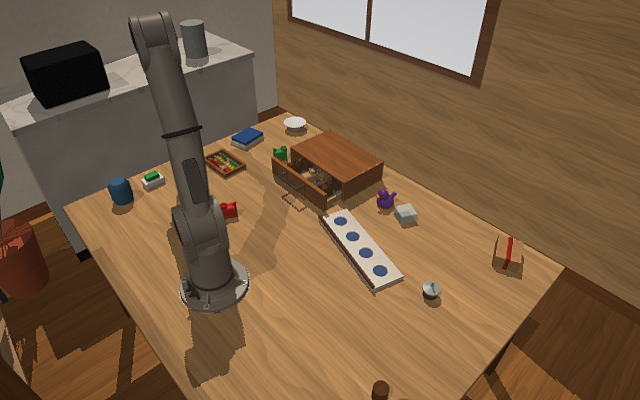

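View pics/top0.png

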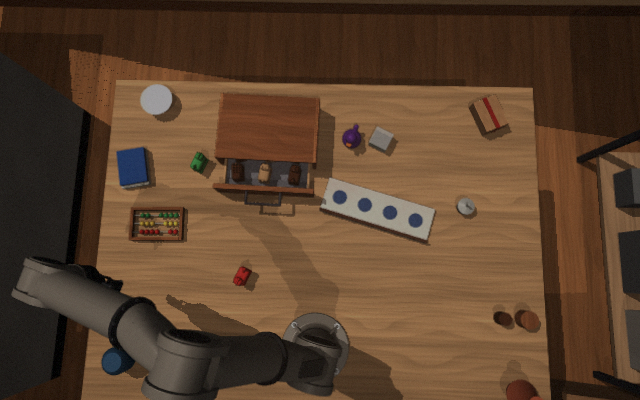

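View pics/wrist0.png

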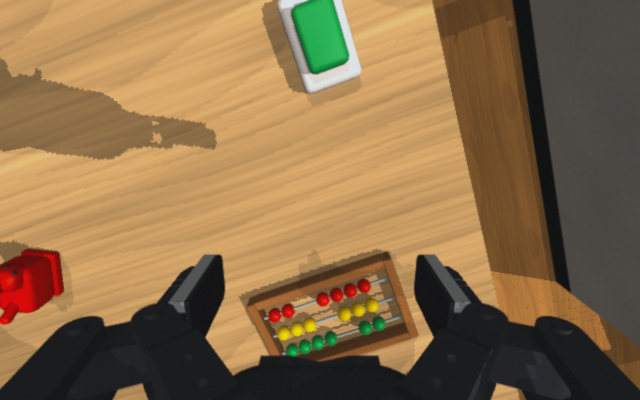

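```bash
cat > h.py <<'E'
from bench import readout, grab_frame, camera_model, r
import cv2, numpy as np
from scipy.spatial.transform import Rotation as Ro
def ray(m,uv):
    K=m["intrinsics"]; uv=np.atleast_2d(uv).astype(float)
    d=(uv-[K[0,2],K[1,2]])/[K[0,0],K[1,1]]
    s=d.copy()
    for _ in range(10): s=d/(1+m["k1"]*(s**2).sum(1,keepdims=True))
    D=np.c_[s,np.ones(len(s))]@m["R"]
    C=-m["R"].T@m["t"]
    return C,D
def plane(m,uv,z):
    C,D=ray(m,uv); return (C+D*((z-C[2])/D[:,2:]))[:,:2]
def proj(m,X):
    X=np.atleast_2d(X)@m["R"].T+m["t"]; s=X[:,:2]/X[:,2:]
    s=s*(1+m["k1"]*(s**2).sum(1,keepdims=True)); K=m["intrinsics"]
    return s*[K[0,0],K[1,1]]+[K[0,2],K[1,2]]
def crop(im,x0,x1,y0,y1,f,name):
    cv2.imwrite(name,cv2.resize(im[y0:y1,x0:x1,::-1],None,fx=f,fy=f,interpolation=cv2.INTER_CUBIC))
def st():
    o=readout.get_obs(); R=Ro.from_rotvec(o["orientation"]).as_matrix()
    print("t",round(o["clock"],2),"tcp",o["tcp_pos"].round(4),"jaw y",R[:,1].round(3),"ang",round(np.degrees(np.arctan2(R[1,1],R[0,1])),2),"z",R[:,2].round(3),"F",o["contact_force"].round(1),"w",round(o["grip_width"],4),"j",o["joints"].round(2))
    return o
E
python3 - <<'E'
from h import *
im=cv2.imread("pics/top0.png")[:,:,::-1]
crop(im,200,450,85,245,3,"pics/topc.png")
im2=cv2.imread("pics/side0.png")[:,:,::-1]
crop(im2,190,450,110,310,3,"pics/sidec.png")
st()
m=camera_model("top")
hsv=cv2.cvtColor(np.ascontiguousarray(im),cv2.COLOR_RGB2HSV)
mask=cv2.inRange(hsv,(105,90,40),(125,255,255)); 
n,l,s,c=cv2.connectedComponentsWithStats(mask)
for i in range(1,n):
    if s[i,4]>40: print(s[i],c[i],plane(m,c[i],0.015))
E
```

```text
t 0.15 tcp [0.2217 0.6373 0.4039] jaw y [ 0.329  0.944 -0.001] ang 70.82 z [-0.    -0.001 -1.   ] F [-0.3 -0.1  0.3] w 0.0853 j [-1.34  0.48  0.02  1.56 -0.01  1.11 -0.08]
[117 148  30  37 923] [131.6652221  166.02708559] [[0.62730087 0.69863645]]
[334 191  12  12 117] [339.4017094  196.52991453] [[ 0.53205548 -0.07540404]]
[359 199  12  12 113] [364.46017699 204.37168142] [[ 0.50541695 -0.1670059 ]]
[384 206  13  13 111] [389.6036036  211.90990991] [[ 0.48013157 -0.25808407]]
[409 214  13  12 100] [415.04 219.53] [[ 0.45480511 -0.34936328]]
[102 348  14  15  61] [108.06557377 354.83606557] [[-0.04390382  0.71357804]]
[102 357  20  15  82] [111.12195122 363.92682927] [[-0.07334785  0.69968354]]
```

View pics/topc.png

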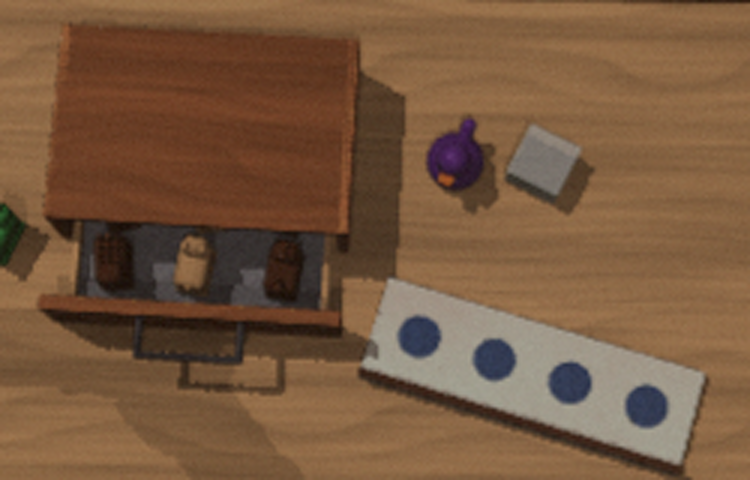

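View pics/sidec.png

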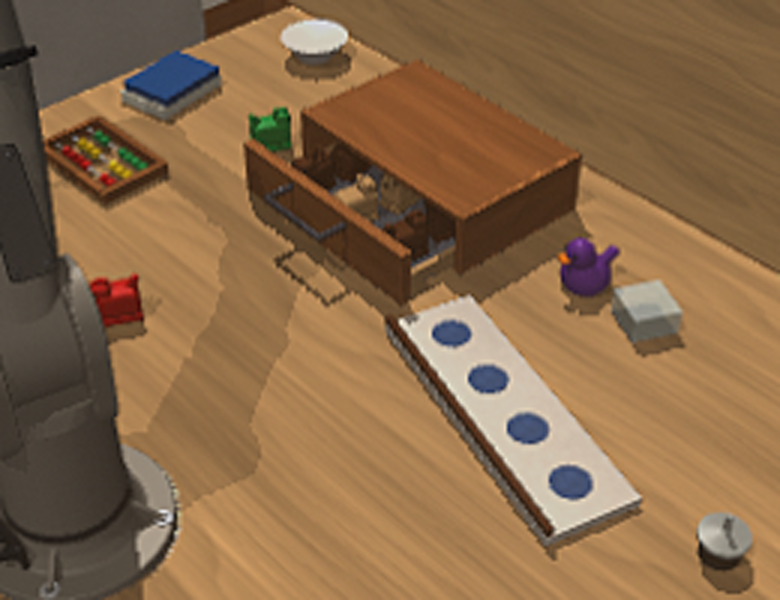

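```bash
python3 - <<'E'
from h import *
m=camera_model("top")
f=lambda p:np.array([200,85])+np.array(p)/3.-1/3.
for nm,pts,z in [("cabtop BL BR FR FL",[(70,25),(357,40),(347,233),(48,218)],.1),("handle",[(137,355),(240,359)],.074),("panel front top",[(40,306),(340,325)],.09),("panel rear",[(42,297),(341,317)],.09)]:
    P=plane(m,f(pts),z); print(nm,P.round(4)); 
    d=P[0]-P[1]; print(np.degrees(np.arctan2(-d[0],d[1])))
E
```

```text
cabtop BL BR FR FL [[0.8858 0.3552]
 [0.8745 0.0093]
 [0.6366 0.0148]
 [0.6461 0.3666]]
-1.874538111709125
handle [[0.49   0.2577]
 [0.4884 0.1364]]
-0.7565812037222571
panel front top [[0.5426 0.3716]
 [0.529  0.0201]]
-2.2133802188361815
panel rear [[0.5533 0.37  ]
 [0.5385 0.0192]]
-2.4285646885619427
```

Call:
apply_moves(deltas=[{"xyz": [0.022,-0.034,0],"turn": -0.105},{"xyz": [0.022,-0.034,0],"turn": -0.105},{"xyz": [0.022,-0.034,0],"turn": -0.105},{"xyz": [0.022,-0.034,0],"turn": -0.105},{"xyz": [0.022,-0.034,0],"turn": -0.105},{"xyz": [0.022,-0.034,0],"turn": -0.105},{"xyz": [0.022,-0.034,0],"turn": -0.105},{"xyz": [0.022,-0.034,0],"turn": -0.105},{"xyz": [0.022,-0.034,0],"turn": -0.105},{"xyz": [0.022,-0.034,0],"turn": -0.105},{"xyz": [0.022,-0.034,0],"turn": -0.105},{"xyz": [0.022,-0.034,0],"turn": -0.105}], claw=0, squeeze=40)

```text
clock: 1.15
tcp_pos: [0.4863, 0.2276, 0.4048]
orientation: [-2.253, -2.189, -0.0]
contact_force: [0.2, 0.8, 0.3]
grip_width: 0.0429
```

```bash
python3 - <<'E'
from h import *
st()
m=camera_model("wrist"); im=grab_frame("wrist"); cv2.imwrite("pics/w1.png",im[:,:,::-1]); np.save("w1.npy",np.r_[m["R"].ravel(),m["t"]])
print(-m["R"].T@m["t"])
E
```

```text
t 1.15 tcp [0.4863 0.2276 0.4048] jaw y [ 1.    -0.029 -0.   ] ang -1.66 z [-0.  0. -1.] F [0.2 0.8 0.3] w 0.0429 j [-0.91  0.26  0.43  1.91 -0.13  1.   -0.45]
[0.48896991 0.30286284 0.37380762]
```

View pics/w1.png

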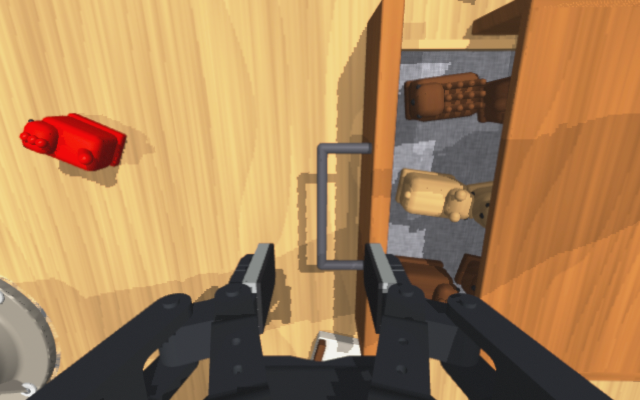

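```bash
python3 - <<'E'
from h import *
m=camera_model("wrist")
print(plane(m,[(322,150),(322,206),(322,265)],.074), plane(m,[(384,100),(378,200)],.09),plane(m,[(404,100),(398,200),(391,250)],.09))
E
```

```text
[[0.49606422 0.24661848]
 [0.49368539 0.19202619]
 [0.49088282 0.12777588]] [[0.54954462 0.28851304]
 [0.54526674 0.2008642 ]] [[0.56622446 0.28770771]
 [0.56357237 0.19999643]
 [0.55812153 0.14965398]]
```

Call:
apply_moves(deltas=[{"xyz": [0.007,-0.005,0],"turn": -0.008},{"xyz": [0,0,-0.03]},{"xyz": [0,0,-0.03]},{"xyz": [0,0,-0.03]},{"xyz": [0,0,-0.03]},{"xyz": [0,0,-0.02]},{"xyz": [0,0,-0.02]},{"xyz": [0,0,-0.01]},{"xyz": [0,0,-0.01]}], claw=0.3)

```text
invalid input
```

Call:
apply_moves(deltas=[{"xyz": [0,0,0]},{"xyz": [0,0,0]},{"xyz": [0,0,0]},{"xyz": [0,0,0]},{"xyz": [0,0,0]},{"xyz": [0,0,0]}], claw=1, squeeze=40)

```text
invalid input
```

```bash
python3 - <<'E'
from h import *
st()
im=grab_frame("wrist"); cv2.imwrite("pics/w2.png",im[:,:,::-1])
E
```

```text
t 1.2 tcp [0.4905 0.2195 0.4053] jaw y [ 0.999 -0.046  0.003] ang -2.63 z [ 0.003 -0.004 -1.   ] F [ 3.2 -7.2  1.2] w 0.0426 j [-0.91  0.26  0.44  1.91 -0.13  1.   -0.45]
```

View pics/w2.png

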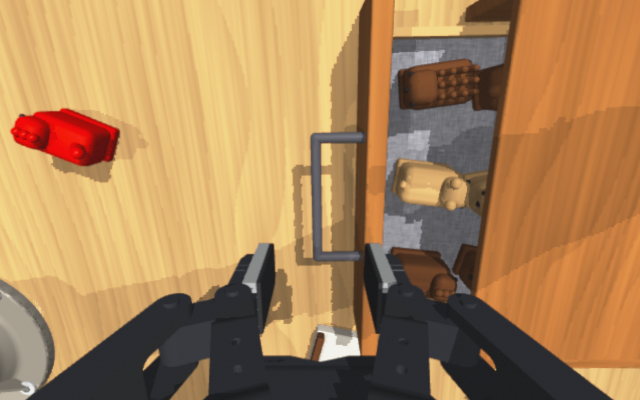

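Call:
apply_moves(deltas=[{"xyz": [0,0,0],"turn": 0},{"xyz": [0,0,0],"turn": 0},{"xyz": [0,0,0],"turn": 0},{"xyz": [0,0,0],"turn": 0}], claw=0.3)

```text
clock: 1.58
tcp_pos: [0.485, 0.2311, 0.4045]
orientation: [-2.244, -2.198, 0.0]
contact_force: [-0.2, 0.2, 0.1]
grip_width: 0.0303
```

```bash
python3 - <<'E'
from h import *
st()
m=camera_model("wrist");im=grab_frame("wrist"); crop(im,280,430,110,290,4,"pics/w3.png")
np.save("m.npy",m,allow_pickle=True)
E
```

```text
t 1.58 tcp [0.485  0.2311 0.4045] jaw y [ 1.    -0.021 -0.   ] ang -1.18 z [-0.  0. -1.] F [-0.2  0.2  0.1] w 0.0303 j [-0.92  0.26  0.43  1.91 -0.13  1.   -0.45]
```

View pics/w3.png

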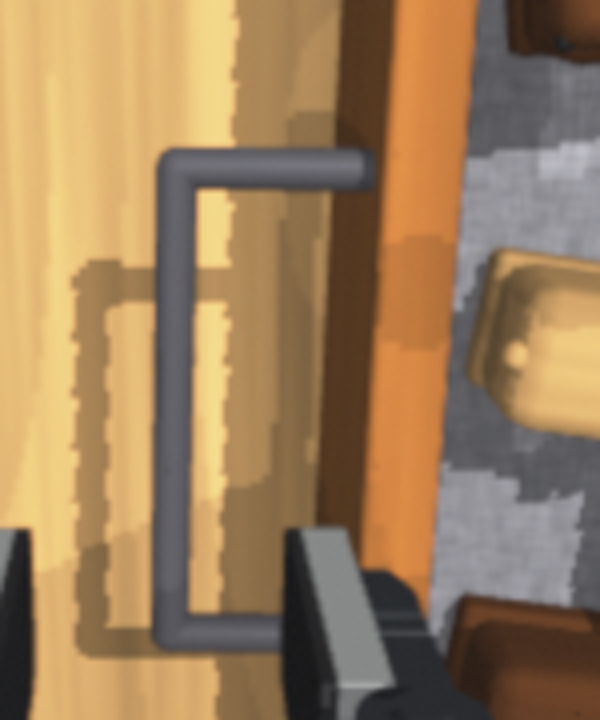

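```bash
python3 - <<'E'
from h import *
m=camera_model("wrist");st()
P=plane(m,[(324.2,152),(322.8,268)],.074);print(P); d=P[0]-P[1]; print(np.degrees(np.arctan2(-d[0],d[1])), P.mean(0))
P=plane(m,[(280+397/4,110),(280+375/4,110+400/4)],.09);print(P)
E
```

```text
t 1.63 tcp [0.4851 0.2309 0.4046] jaw y [ 1.    -0.021 -0.   ] ang -1.21 z [-0.  0. -1.] F [0.4 0.4 0.5] w 0.0298 j [-0.92  0.26  0.43  1.91 -0.13  1.   -0.45]
[[0.49080721 0.25753329]
 [0.48733729 0.1374956 ]]
-1.6557808663607774 [0.48907225 0.19751445]
[[0.53749804 0.29452844]
 [0.53540695 0.20545748]]
```

Call:
apply_moves(deltas=[{"xyz": [0.005,-0.009,0],"turn": -0.008},{"xyz": [0,0,-0.03],"turn": 0},{"xyz": [0,0,-0.03],"turn": 0},{"xyz": [0,0,-0.03],"turn": 0},{"xyz": [0,0,-0.03],"turn": 0},{"xyz": [0,0,-0.02],"turn": 0},{"xyz": [0,0,-0.02],"turn": 0},{"xyz": [0,0,-0.01],"turn": 0},{"xyz": [0,0,-0.008],"turn": 0},{"xyz": [0,0,0],"turn": 0}])

```text
clock: 2.47
tcp_pos: [0.4906, 0.2203, 0.2257]
orientation: [-2.257, -2.185, 0.003]
contact_force: [0.9, -0.0, -0.3]
grip_width: 0.0302
```

Call:
apply_moves(deltas=[{"xyz": [0,0,0],"turn": 0},{"xyz": [0,0,0],"turn": 0},{"xyz": [0,0,0],"turn": 0},{"xyz": [0,0,0],"turn": 0},{"xyz": [0,0,0],"turn": 0},{"xyz": [0,0,0],"turn": 0}], claw=1, squeeze=40)

```text
clock: 2.97
tcp_pos: [0.4909, 0.2206, 0.2275]
orientation: [-2.257, -2.185, -0.001]
contact_force: [-1.6, -0.6, 7.0]
grip_width: 0.0086
```

Call:
apply_moves(deltas=[{"xyz": [-0.005,0,0],"turn": 0},{"xyz": [-0.01,0.0003,0],"turn": 0},{"xyz": [-0.01,0.0003,0],"turn": 0},{"xyz": [-0.01,0.0003,0],"turn": 0},{"xyz": [-0.01,0.0003,0],"turn": 0},{"xyz": [-0.01,0.0003,0],"turn": 0},{"xyz": [-0.01,0.0003,0],"turn": 0},{"xyz": [-0.01,0.0003,0],"turn": 0},{"xyz": [-0.01,0.0003,0],"turn": 0},{"xyz": [-0.005,0.0003,0],"turn": 0},{"xyz": [-0.005,0.0003,0],"turn": 0},{"xyz": [0,0,0],"turn": 0}])

```text
clock: 3.97
tcp_pos: [0.3944, 0.2237, 0.2274]
orientation: [-2.255, -2.186, 0.0]
contact_force: [-1.1, -1.4, 13.6]
grip_width: 0.0086
```

Call:
apply_moves(deltas=[{"xyz": [-0.003,0,0],"turn": 0},{"xyz": [-0.003,0,0],"turn": 0},{"xyz": [-0.003,0,0],"turn": 0},{"xyz": [-0.002,0,0],"turn": 0},{"xyz": [0,0,0],"turn": 0}])

```text
clock: 4.38
tcp_pos: [0.3842, 0.2239, 0.2274]
orientation: [-2.256, -2.186, -0.002]
contact_force: [1.0, 0.0, 10.6]
grip_width: 0.0083
```

Call:
apply_moves(deltas=[{"xyz": [-0.003,0,0],"turn": 0},{"xyz": [-0.003,0,0],"turn": 0},{"xyz": [0,0,0],"turn": 0}])

```text
clock: 4.63
tcp_pos: [0.3781, 0.2241, 0.2274]
orientation: [-2.256, -2.186, -0.002]
contact_force: [0.7, 1.1, 10.2]
grip_width: 0.0084
```

Call:
apply_moves(deltas=[{"xyz": [-0.003,0,0],"turn": 0},{"xyz": [-0.003,0,0],"turn": 0},{"xyz": [0,0,0],"turn": 0}])

```text
clock: 4.88
tcp_pos: [0.3722, 0.2242, 0.2274]
orientation: [-2.255, -2.186, -0.003]
contact_force: [0.8, 1.0, 9.5]
grip_width: 0.0085
```

```bash
python3 - <<'E'
from h import *
st()
crop(grab_frame("top"),200,450,85,285,3,"pics/t4.png")
E
```

```text
t 4.88 tcp [0.3722 0.2242 0.2274] jaw y [ 1.    -0.031  0.001] ang -1.79 z [ 0.001  0.002 -1.   ] F [0.8 1.  9.5] w 0.0085 j [-0.98  0.39  0.35  2.27 -0.27  0.51 -0.45]
```

View pics/t4.png

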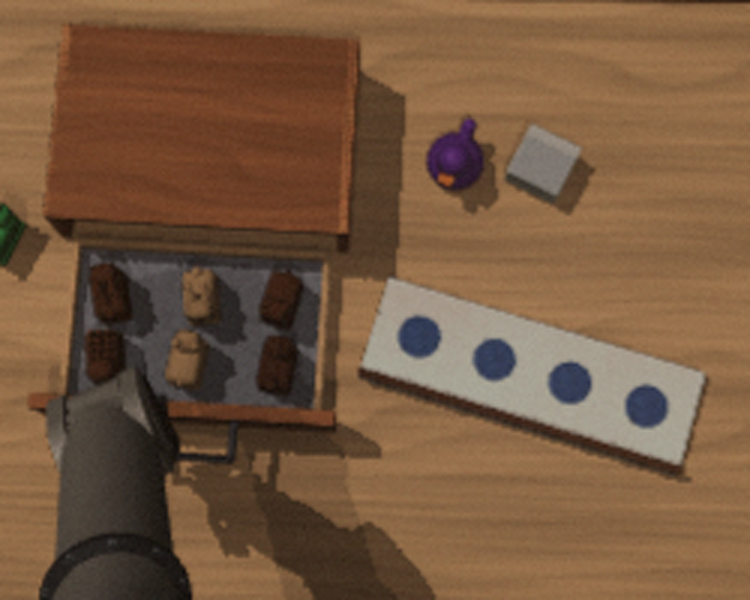

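```bash
python3 - <<'E'
from h import *
m=camera_model("top")
f=lambda p:np.array([200,85])+np.array(p)/3.-1/3.
print("bar",plane(m,f([(190,458),(230,458)]),.074),"panelfront",plane(m,f([(190,418),(334,427)]),.09),"cab front",plane(m,f([(50,219),(346,234)]),.1), "rearwall top outer/inner", plane(m,f([(200,248),(200,258)]),.028))
E
```

```text
bar [[0.37092082 0.18965813]
 [0.37217907 0.14328668]] panelfront [[0.41569681 0.1897441 ]
 [0.40976107 0.02361555]] cab front [[0.64496287 0.36413026]
 [0.63540891 0.0159186 ]] rearwall top outer/inner [[0.63185009 0.19551982]
 [0.61929295 0.19494834]]
```

Call:
apply_moves(deltas=[{"xyz": [0,0,0],"turn": 0},{"xyz": [0,0,0],"turn": 0},{"xyz": [0,0,0],"turn": 0},{"xyz": [0,0,0.015],"turn": 0},{"xyz": [0,0,0.03],"turn": 0},{"xyz": [0,0,0.04],"turn": 0},{"xyz": [0,0,0.04],"turn": 0},{"xyz": [0,0,0.04],"turn": 0},{"xyz": [0,0,0.02],"turn": 0}], claw=0.3)

```text
clock: 5.68
tcp_pos: [0.3731, 0.2234, 0.4155]
orientation: [-2.257, -2.185, -0.007]
contact_force: [1.0, 0.3, -0.0]
grip_width: 0.0296
```

Call:
apply_moves(deltas=[{"xyz": [0.03,-0.02,0.02],"turn": 0.12},{"xyz": [0.03,-0.02,0.02],"turn": 0.12},{"xyz": [0.03,-0.02,0.02],"turn": 0.12},{"xyz": [0.03,0,0.02],"turn": 0.12},{"xyz": [0.03,0,0.02],"turn": 0.12},{"xyz": [0,0,0.01],"turn": 0.12},{"xyz": [0,0,0],"turn": 0.12},{"xyz": [0,0,0],"turn": 0.12},{"xyz": [0,0,0],"turn": 0.12},{"xyz": [0,0,0],"turn": 0.12},{"xyz": [0,0,0],"turn": 0.12},{"xyz": [0,0,0],"turn": 0.12}], claw=-1)

```text
clock: 6.68
tcp_pos: [0.5136, 0.1699, 0.5148]
orientation: [-0.302, -3.125, 0.002]
contact_force: [-0.0, 0.1, 0.5]
grip_width: 0.0853
```

Call:
apply_moves(deltas=[{"xyz": [0,0,0],"turn": 0.12},{"xyz": [0,0,0],"turn": 0},{"xyz": [0,0,0],"turn": 0},{"xyz": [0,0,0],"turn": 0}])

```text
clock: 7.02
tcp_pos: [0.5139, 0.1699, 0.5153]
orientation: [-0.129, -3.138, 0.001]
contact_force: [1.1, -0.1, -0.3]
grip_width: 0.0853
```

```bash
python3 - <<'E'
from h import *
st()
m=camera_model("wrist");im=grab_frame("wrist"); cv2.imwrite("pics/w5.png",im[:,:,::-1]);np.save("w5.npy",m,allow_pickle=True);st()
t=grab_frame("top");cv2.imwrite("pics/t5f.png",t[:,:,::-1]);crop(t,200,450,85,285,3,"pics/t5.png")
E
```

```text
t 7.02 tcp [0.5139 0.1699 0.5153] jaw y [ 0.082  0.997 -0.   ] ang 85.3 z [-0.001 -0.    -1.   ] F [ 1.1 -0.1 -0.3] w 0.0853 j [-0.83  0.17  0.45  1.76 -0.08  1.24  1.14]
t 7.07 tcp [0.514  0.1699 0.5154] jaw y [ 0.081  0.997 -0.   ] ang 85.34 z [-0.001 -0.    -1.   ] F [ 0.4  0.8 -0.7] w 0.0856 j [-0.83  0.17  0.45  1.76 -0.08  1.24  1.14]
```

View pics/w5.png

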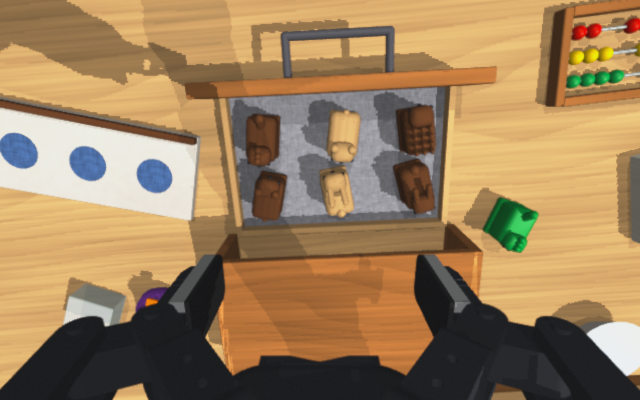

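View pics/t5.png

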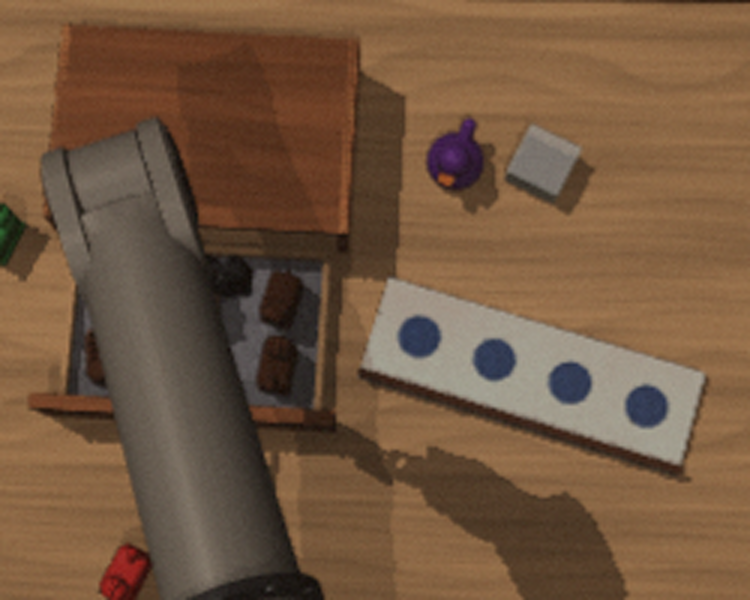

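```bash
python3 - <<'E'
from h import *
im=cv2.imread("pics/w5.png")[:,:,::-1]
crop(im,225,455,85,235,3.4,"pics/w5c.png")
E
```

```text
(no output)
```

View pics/w5c.png

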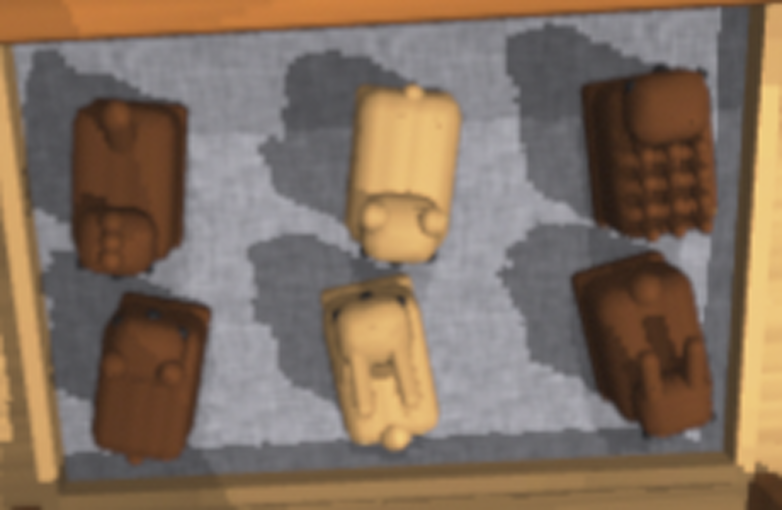

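```bash
python3 - <<'E'
from h import *
im=np.ascontiguousarray(cv2.imread("pics/w5.png")[:,:,::-1]); m=np.load("w5.npy",allow_pickle=True).item()
C=-m["R"].T@m["t"]; print("cam",C)
hsv=cv2.cvtColor(im,cv2.COLOR_RGB2HSV)
mask=cv2.inRange(hsv,(0,90,0),(25,255,255)); mask[:90]=0; mask[222:]=0; mask[:,:236]=0; mask[:,442:]=0
mask=cv2.morphologyEx(mask,cv2.MORPH_OPEN,np.ones((3,3)))
n,l,s,c=cv2.connectedComponentsWithStats(mask)
v=im.copy()
for i in range(1,n):
    if s[i,4]<300: continue
    cn=max(cv2.findContours((l==i).astype(np.uint8),0,1)[0],key=cv2.contourArea)[:,0]
    P=plane(m,cn,.06)
    (cx,cy),(w,h),a=cv2.minAreaRect((P*1000).astype(np.float32))
    print(s[i],c[i].round(),"ctr",round(cx,1),round(cy,1),"wh",round(w,1),round(h,1),"a",round(a,1))
    cv2.drawContours(v,[cn[:,None]],0,(0,255,0),1)
crop(v,225,455,85,235,3.4,"pics/w5d.png")
E
```

```text
cam [0.43964522 0.17632077 0.48437993]
[236  90  94   7 470] [275.  92.] ctr 430.9 131.1 wh 115.6 7.1 a 85.4
[ 397  106   39   49 1639] [416. 130.] ctr 491.2 296.7 wh 61.5 45.9 a 5.4
[ 327  110   33   52 1454] [343. 135.] ctr 489.8 202.5 wh 38.9 65.5 a 80.9
[ 247  114   33   52 1511] [262. 139.] ctr 486.8 99.0 wh 40.6 65.7 a 81.5
[ 394  159   40   54 1559] [415. 185.] ctr 566.0 295.2 wh 75.9 43.5 a 12.1
[ 320  166   34   51 1287] [336. 191.] ctr 564.7 189.7 wh 70.3 37.9 a 7.1
[ 253  172   33   49 1269] [269. 196.] ctr 563.3 96.3 wh 39.2 69.3 a 74.4
```

View pics/w5d.png

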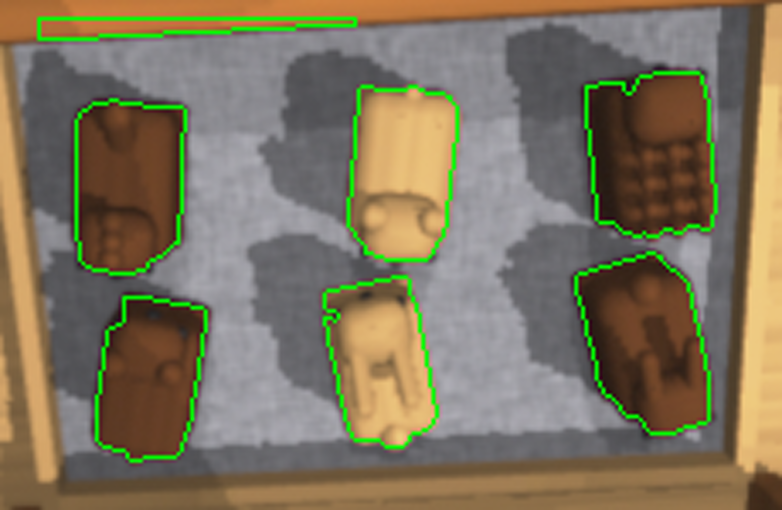

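Call:
apply_moves(deltas=[{"xyz": [-0.006,-0.015,-0.03],"turn": -0.022},{"xyz": [-0.005,-0.015,-0.03],"turn": -0.022},{"xyz": [-0.005,-0.015,-0.03],"turn": -0.022},{"xyz": [-0.005,-0.015,-0.03],"turn": 0},{"xyz": [-0.005,-0.014,-0.03],"turn": 0},{"xyz": [0,0,-0.03],"turn": 0},{"xyz": [0,0,0],"turn": 0},{"xyz": [0,0,0],"turn": 0},{"xyz": [0,0,0],"turn": 0}], claw=-0.5)

```text
clock: 7.87
tcp_pos: [0.4891, 0.0966, 0.3371]
orientation: [0.227, 3.132, 0.001]
contact_force: [-0.2, -0.3, 0.1]
grip_width: 0.0641
```

```bash
python3 - <<'E'
from h import *
st()
m=camera_model("wrist");im=grab_frame("wrist")
# draw grasp axes
o=readout.get_obs();x,y,_=o["tcp_pos"]
v=im.copy()
for dx,dy in [(0,0)]:
    u=proj(m,[x,y,.06])[0]; print(u); cv2.drawMarker(v,tuple(int(a) for a in u),(0,255,0),0,15)
cv2.imwrite("pics/w6.png",v[:,:,::-1])
E
```

```text
t 7.87 tcp [0.4891 0.0966 0.3371] jaw y [0.144 0.99  0.001] ang 81.72 z [ 0.002  0.001 -1.   ] F [-0.2 -0.3  0.1] w 0.0641 j [-0.71  0.29  0.46  2.06 -0.17  0.83  1.28]
[318.55874658 195.38010911]
```

View pics/w6.png

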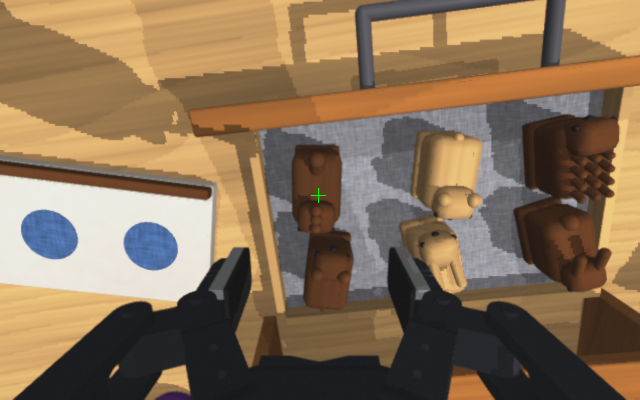

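```bash
python3 - <<'E'
from h import *
m=camera_model("wrist"); print(-m["R"].T@m["t"])
print(plane(m,[(317,147),(294,190),(340,190)],.06),plane(m,[(317,233)],.06))
E
```

```text
[0.41558809 0.10773257 0.30634629]
[[0.45180414 0.1012219 ]
 [0.48264576 0.07837228]
 [0.4878756  0.11420694]] [[0.5215671  0.09093369]]
```

Call:
apply_moves(deltas=[{"xyz": [-0.001,-0.001,-0.03],"turn": 0},{"xyz": [0,0,-0.03],"turn": 0},{"xyz": [0,0,-0.03],"turn": 0},{"xyz": [0,0,-0.02],"turn": 0},{"xyz": [0,0,-0.015],"turn": 0},{"xyz": [0,0,-0.01],"turn": 0},{"xyz": [0,0,0],"turn": 0},{"xyz": [0,0,0],"turn": 0}])

```text
clock: 8.58
tcp_pos: [0.4879, 0.0953, 0.2016]
orientation: [0.226, 3.132, 0.001]
contact_force: [0.4, -0.3, 0.2]
grip_width: 0.0638
```

Call:
apply_moves(deltas=[{"xyz": [0,0,0],"turn": 0},{"xyz": [0,0,0],"turn": 0},{"xyz": [0,0,0],"turn": 0},{"xyz": [0,0,0],"turn": 0},{"xyz": [0,0,0],"turn": 0},{"xyz": [0,0,0],"turn": 0}], claw=1, squeeze=35)

```text
clock: 9.08
tcp_pos: [0.4879, 0.0951, 0.2021]
orientation: [0.227, 3.131, 0.002]
contact_force: [-0.7, 0.3, 6.1]
grip_width: 0.0395
```

Call:
apply_moves(deltas=[{"xyz": [0,0,0.01],"turn": 0},{"xyz": [0,0,0.02],"turn": 0},{"xyz": [0,0,0.03],"turn": 0},{"xyz": [0,0,0.03],"turn": 0},{"xyz": [0,0,0.03],"turn": 0},{"xyz": [0,0,0.03],"turn": 0}])

```text
clock: 9.58
tcp_pos: [0.4866, 0.0945, 0.3528]
orientation: [-0.227, -3.133, 0.0]
contact_force: [0.3, 1.3, -1.6]
grip_width: 0.0394
```

```bash
python3 - <<'E'
from h import *
st()
cv2.imwrite("pics/w7.png",grab_frame("wrist")[:,:,::-1])
E
```

```text
t 9.58 tcp [0.4866 0.0945 0.3528] jaw y [ 0.144  0.99  -0.   ] ang 81.7 z [-0. -0. -1.] F [ 0.3  1.3 -1.6] w 0.0394 j [-0.73  0.26  0.49  2.06 -0.16  0.86  1.27]
```

View pics/w7.png

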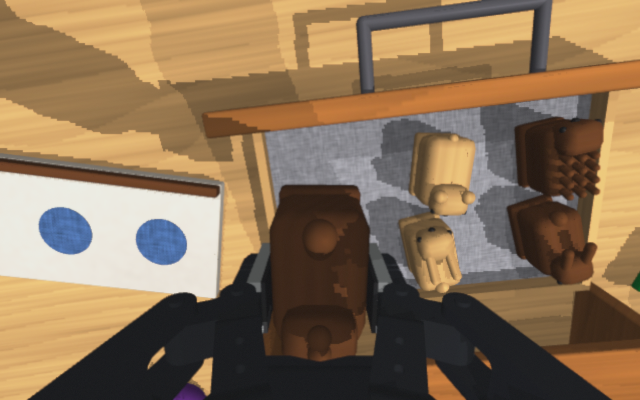

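Call:
apply_moves(deltas=[{"xyz": [-0.002,-0.037,0],"turn": -0.011},{"xyz": [-0.003,-0.037,0],"turn": -0.011},{"xyz": [-0.002,-0.037,0],"turn": -0.011},{"xyz": [-0.003,-0.037,0],"turn": -0.011},{"xyz": [-0.003,-0.037,0],"turn": -0.011},{"xyz": [-0.003,-0.037,0],"turn": -0.011},{"xyz": [-0.003,-0.037,0],"turn": -0.011},{"xyz": [-0.003,-0.037,0],"turn": -0.011},{"xyz": [-0.003,-0.037,0],"turn": -0.011},{"xyz": [-0.003,-0.037,0],"turn": -0.011},{"xyz": [-0.002,-0.037,0],"turn": -0.011},{"xyz": [-0.002,-0.037,0],"turn": -0.008}])

```text
clock: 10.63
tcp_pos: [0.4544, -0.3506, 0.3513]
orientation: [0.429, 3.112, 0.001]
contact_force: [1.6, -0.2, -1.5]
grip_width: 0.0395
```

Call:
apply_moves(deltas=[{"xyz": [0,0,0],"turn": 0},{"xyz": [0,0,0],"turn": 0},{"xyz": [0,0,0],"turn": 0}])

```text
clock: 10.88
tcp_pos: [0.4549, -0.3486, 0.3508]
orientation: [-0.429, -3.112, -0.001]
contact_force: [-0.4, 0.6, -3.2]
grip_width: 0.0395
```

```bash
python3 - <<'E'
from h import *
st()
m=camera_model("wrist");im=grab_frame("wrist");
hsv=cv2.cvtColor(im,cv2.COLOR_RGB2HSV)
n,l,s,c=cv2.connectedComponentsWithStats(cv2.inRange(hsv,(105,90,60),(125,255,255)))
for i in range(1,n):
    if s[i,4]>200: print(s[i],c[i],plane(m,c[i],0.015))
cv2.imwrite("pics/w8.png",im[:,:,::-1])
E
```

```text
t 10.88 tcp [ 0.4549 -0.3486  0.3508] jaw y [0.27  0.963 0.001] ang 74.31 z [-0.     0.001 -1.   ] F [-0.4  0.6 -3.2] w 0.0395 j [ 0.05  0.43  0.64  1.89 -0.31  0.93  2.14]
[ 291  150   52   35 1505] [316.68172757 169.3641196 ] [[ 0.44598947 -0.34787823]]
[ 390  151   53   51 2121] [415.91796322 175.86374352] [[ 0.47793594 -0.25796802]]
[ 489  151   55   51 2166] [515.75484765 175.9976916 ] [[ 0.50391079 -0.16648507]]
[ 589  151   51   51 2090] [615.57129187 176.4138756 ] [[ 0.52983293 -0.07639457]]
```

View pics/w8.png

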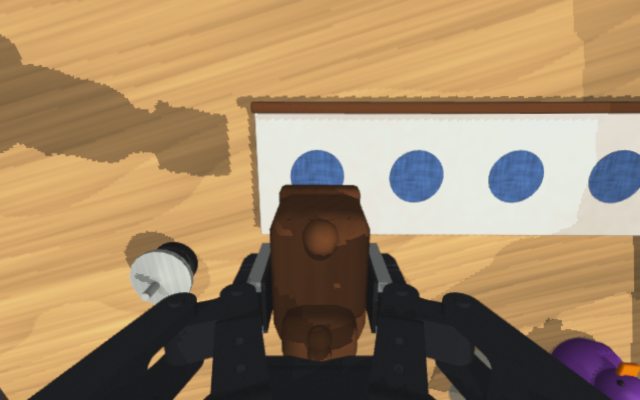

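```bash
python3 - <<'E'
from h import *
m=camera_model("wrist");o=readout.get_obs();bx=np.array([.963,-.27])
z=o["tcp_pos"][2]
for p,h in [((320,186),0.0),((320,193),0.0),((320,193),.05),((320,200),.05)]:
    P=plane(m,[p],z-.192+h)[0]; print(p,h,(P-o["tcp_pos"][:2])@bx)
E
```

```text
(320, 186) 0.0 -0.031167688764935343
(320, 193) 0.0 -0.027430376324217035
(320, 193) 0.05 -0.042086865558322355
(320, 200) 0.05 -0.039475671398387785
```

Call:
apply_moves(deltas=[{"xyz": [-0.001,0,-0.03],"turn": 0},{"xyz": [0,0,-0.03],"turn": 0},{"xyz": [0,0,-0.03],"turn": 0},{"xyz": [0,0,-0.025],"turn": 0},{"xyz": [0,0,-0.015],"turn": 0},{"xyz": [0,0,-0.006],"turn": 0},{"xyz": [0,0,-0.004],"turn": 0},{"xyz": [0,0,-0.002],"turn": 0},{"xyz": [0,0,0],"turn": 0},{"xyz": [0,0,0],"turn": 0}])

```text
clock: 11.77
tcp_pos: [0.4547, -0.3491, 0.2098]
orientation: [0.427, 3.111, -0.001]
contact_force: [0.1, -0.2, -2.1]
grip_width: 0.0393
```

Call:
apply_moves(deltas=[{"xyz": [0,0,-0.002],"turn": 0},{"xyz": [0,0,0],"turn": 0},{"xyz": [0,0,0],"turn": 0}])

```text
clock: 12.02
tcp_pos: [0.4544, -0.3492, 0.2072]
orientation: [0.428, 3.111, -0.0]
contact_force: [0.5, 0.4, 0.6]
grip_width: 0.0395
```

Call:
apply_moves(deltas=[{"xyz": [0,0,0],"turn": 0},{"xyz": [0,0,0],"turn": 0},{"xyz": [0,0,0],"turn": 0},{"xyz": [0,0,0],"turn": 0},{"xyz": [0,0,0.02],"turn": 0},{"xyz": [0,0,0.04],"turn": 0},{"xyz": [0,0,0.04],"turn": 0},{"xyz": [0,0,0.04],"turn": 0}], claw=-0.5)

```text
clock: 12.68
tcp_pos: [0.4537, -0.349, 0.3479]
orientation: [-0.429, -3.111, -0.0]
contact_force: [1.8, -0.2, -0.8]
grip_width: 0.0641
```

Call:
apply_moves(deltas=[{"xyz": [0.0,0.037,0.01],"turn": 0},{"xyz": [0.01,0.037,0.01],"turn": 0},{"xyz": [0.01,0.037,0.01],"turn": 0},{"xyz": [0.01,0.037,0],"turn": 0},{"xyz": [0.01,0.037,0],"turn": 0},{"xyz": [0.01,0.037,0],"turn": 0},{"xyz": [0.01,0.037,0],"turn": 0},{"xyz": [0.01,0.037,0],"turn": 0},{"xyz": [0.01,0.037,0],"turn": 0},{"xyz": [0.01,0.037,0],"turn": 0},{"xyz": [0.01,0.037,0],"turn": 0},{"xyz": [0.01,0.035,0],"turn": 0}])

```text
clock: 13.68
tcp_pos: [0.5642, 0.0951, 0.3768]
orientation: [-0.427, -3.112, -0.001]
contact_force: [0.8, -1.2, 0.1]
grip_width: 0.0637
```

Call:
apply_moves(deltas=[{"xyz": [0,0,0],"turn": 0},{"xyz": [0,0,0],"turn": 0},{"xyz": [0,0,0],"turn": 0}])

```text
clock: 13.93
tcp_pos: [0.564, 0.0923, 0.3765]
orientation: [-0.429, -3.112, 0.002]
contact_force: [0.2, -0.2, -0.0]
grip_width: 0.0639
```

```bash
python3 - <<'E'
from h import *
st()
m=camera_model("wrist");im=grab_frame("wrist");np.save("w9.npy",m,allow_pickle=True)
cv2.imwrite("pics/w9.png",im[:,:,::-1])
crop(grab_frame("top"),200,450,85,285,3,"pics/t9.png")
E
```

```text
t 13.93 tcp [0.564  0.0923 0.3765] jaw y [ 0.27   0.963 -0.001] ang 74.32 z [-0.001 -0.001 -1.   ] F [ 0.2 -0.2 -0. ] w 0.0639 j [-0.7   0.37  0.55  1.87 -0.23  0.97  1.25]
```

View pics/w9.png

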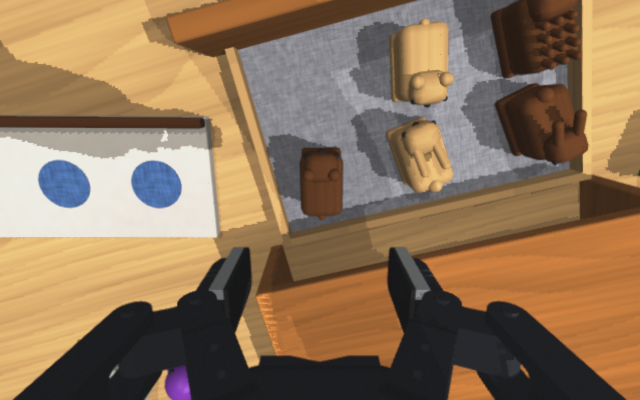

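View pics/t9.png

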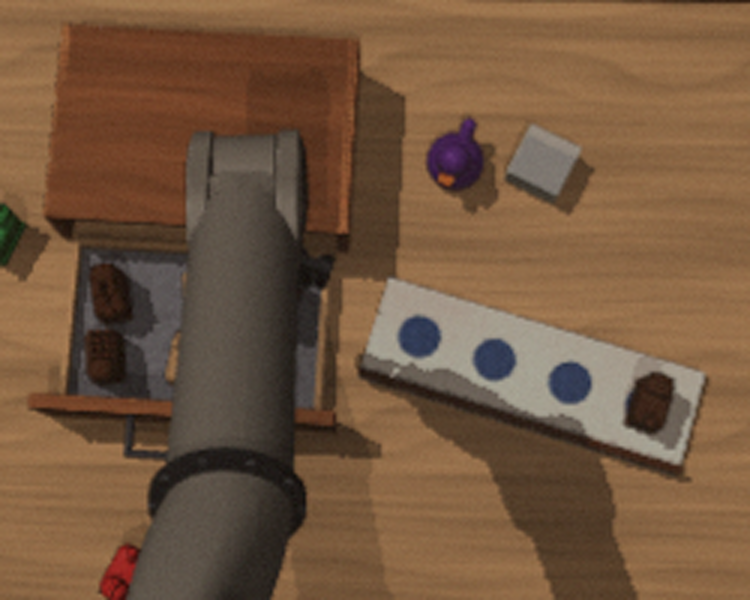

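```bash
python3 - <<'E'
from h import *
m=camera_model("wrist"); print(-m["R"].T@m["t"])
print(plane(m,[(322,148),(322,216)],.06),plane(m,[(322,148),(322,216)],.01))
E
```

```text
[0.49224706 0.11179319 0.34576053]
[[0.53399451 0.10237948]
 [0.59520329 0.08518364]] [[0.54129913 0.10073235]
 [0.61321771 0.08052772]]
```

Call:
apply_moves(deltas=[{"xyz": [0.004,0.001,-0.03],"turn": 0},{"xyz": [0,0,-0.03],"turn": 0},{"xyz": [0,0,-0.03],"turn": 0},{"xyz": [0,0,-0.03],"turn": 0},{"xyz": [0,0,-0.025],"turn": 0},{"xyz": [0,0,-0.015],"turn": 0},{"xyz": [0,0,-0.01],"turn": 0},{"xyz": [0,0,-0.004],"turn": 0},{"xyz": [0,0,0],"turn": 0},{"xyz": [0,0,0],"turn": 0}])

```text
clock: 14.87
tcp_pos: [0.5686, 0.0934, 0.2036]
orientation: [0.429, 3.111, 0.001]
contact_force: [0.2, 0.1, 0.4]
grip_width: 0.0639
```

Call:
apply_moves(deltas=[{"xyz": [0,0,0],"turn": 0},{"xyz": [0,0,0],"turn": 0},{"xyz": [0,0,0],"turn": 0},{"xyz": [0,0,0],"turn": 0},{"xyz": [0,0,0],"turn": 0},{"xyz": [0,0,0],"turn": 0}], claw=1)

```text
clock: 15.37
tcp_pos: [0.5686, 0.0938, 0.2039]
orientation: [0.428, 3.111, 0.001]
contact_force: [-0.9, -0.3, 6.2]
grip_width: 0.0394
```

Call:
apply_moves(deltas=[{"xyz": [0,0,0.01],"turn": 0},{"xyz": [0,0,0.02],"turn": 0},{"xyz": [0,0,0.03],"turn": 0},{"xyz": [0,0,0.03],"turn": 0},{"xyz": [0,0,0.03],"turn": 0},{"xyz": [0,0,0.03],"turn": 0}])

```text
clock: 15.87
tcp_pos: [0.5677, 0.0938, 0.3547]
orientation: [-0.428, -3.112, 0.0]
contact_force: [0.7, -0.2, -2.3]
grip_width: 0.0391
```

```bash
python3 - <<'E'
from h import *
st()
cv2.imwrite("pics/w10.png",grab_frame("wrist")[:,:,::-1])
E
```

```text
t 15.87 tcp [0.5677 0.0938 0.3547] jaw y [ 0.27   0.963 -0.   ] ang 74.32 z [-0.  0. -1.] F [ 0.7 -0.2 -2.3] w 0.0391 j [-0.7   0.41  0.55  1.88 -0.26  0.93  1.27]
```

View pics/w10.png

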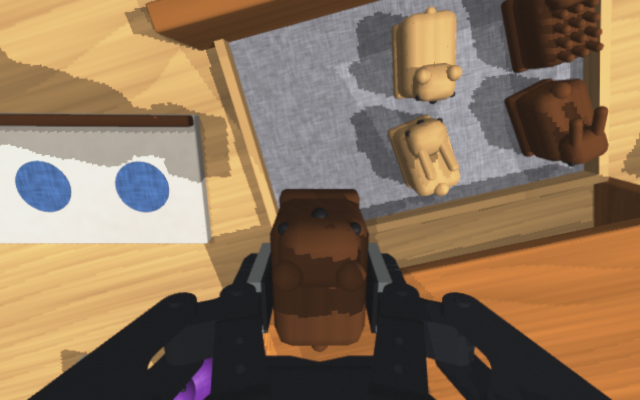

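Call:
apply_moves(deltas=[{"xyz": [-0.008,-0.03,0],"turn": -0.12},{"xyz": [-0.008,-0.03,0],"turn": -0.12},{"xyz": [-0.008,-0.03,0],"turn": -0.12},{"xyz": [-0.008,-0.03,0],"turn": -0.12},{"xyz": [-0.008,-0.03,0],"turn": -0.12},{"xyz": [-0.007,-0.03,0],"turn": -0.12},{"xyz": [-0.007,-0.03,0],"turn": -0.12},{"xyz": [-0.007,-0.03,0],"turn": -0.12},{"xyz": [-0.007,-0.03,0],"turn": -0.12},{"xyz": [-0.007,-0.03,0],"turn": -0.12},{"xyz": [-0.007,-0.03,0],"turn": -0.12},{"xyz": [-0.007,-0.022,0],"turn": -0.12}])

```text
clock: 16.92
tcp_pos: [0.4781, -0.2603, 0.3534]
orientation: [2.381, 2.048, 0.001]
contact_force: [0.2, -0.0, -1.3]
grip_width: 0.0397
```

Call:
apply_moves(deltas=[{"xyz": [0,0,0],"turn": -0.12},{"xyz": [0,0,0],"turn": -0.12},{"xyz": [0,0,0],"turn": -0.12},{"xyz": [0,0,0],"turn": -0.12},{"xyz": [0,0,0],"turn": -0.12},{"xyz": [0,0,0],"turn": -0.12},{"xyz": [0,0,0],"turn": -0.12},{"xyz": [0,0,0],"turn": -0.12},{"xyz": [0,0,0],"turn": -0.12},{"xyz": [0,0,0],"turn": -0.12},{"xyz": [0,0,0],"turn": -0.12},{"xyz": [0,0,0],"turn": -0.12}])

```text
clock: 17.92
tcp_pos: [0.4792, -0.2576, 0.3529]
orientation: [-3.14, 0.027, -0.001]
contact_force: [-0.2, 0.7, -0.8]
grip_width: 0.0395
```

Call:
apply_moves(deltas=[{"xyz": [0,0,0],"turn": -0.12},{"xyz": [0,0,0],"turn": -0.12},{"xyz": [0,0,0],"turn": -0.022},{"xyz": [0,0,0],"turn": 0},{"xyz": [0,0,0],"turn": 0},{"xyz": [0,0,0],"turn": 0}])

```text
clock: 18.42
tcp_pos: [0.4791, -0.258, 0.3528]
orientation: [-3.112, 0.425, -0.001]
contact_force: [-0.2, 0.9, -1.0]
grip_width: 0.04
```

```bash
python3 - <<'E'
from h import *
st()
m=camera_model("wrist");im=grab_frame("wrist");
hsv=cv2.cvtColor(im,cv2.COLOR_RGB2HSV)
n,l,s,c=cv2.connectedComponentsWithStats(cv2.inRange(hsv,(105,90,60),(125,255,255)))
for i in range(1,n):
    if s[i,4]>200: print(s[i],c[i],plane(m,c[i],0.015))
cv2.imwrite("pics/w11.png",im[:,:,::-1])
E
```

```text
t 18.42 tcp [ 0.4791 -0.258   0.3528] jaw y [-0.268 -0.963 -0.001] ang -105.55 z [ 0.     0.001 -1.   ] F [-0.2  0.9 -1. ] w 0.04 j [-0.52  0.76  1.36  1.97 -0.83  1.14 -0.65]
[  96  153   54   50 2124] [122.60781544 177.50282486] [[ 0.53103204 -0.07535476]]
[ 196  153   52   51 2073] [221.72214182 178.09937289] [[ 0.50501744 -0.16683087]]
[ 295  154   51   35 1523] [319.97045305 172.98686802] [[ 0.48440719 -0.25979422]]
```

View pics/w11.png

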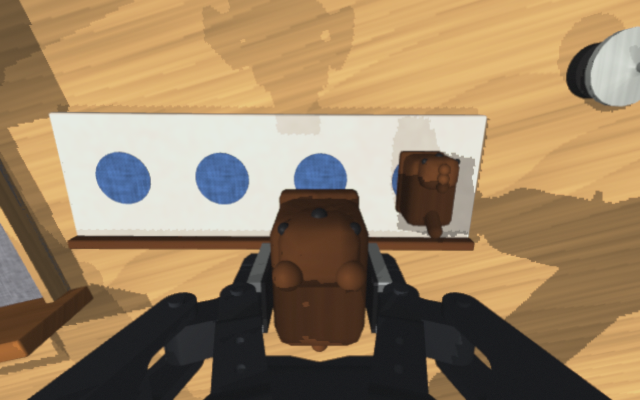

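Call:
apply_moves(deltas=[{"xyz": [0,0,-0.03],"turn": 0},{"xyz": [0,0,-0.03],"turn": 0},{"xyz": [0,0,-0.03],"turn": 0},{"xyz": [0,0,-0.025],"turn": 0},{"xyz": [0,0,-0.015],"turn": 0},{"xyz": [0,0,-0.006],"turn": 0},{"xyz": [0,0,-0.004],"turn": 0},{"xyz": [0,0,-0.003],"turn": 0},{"xyz": [0,0,0],"turn": 0},{"xyz": [0,0,0],"turn": 0}])

```text
clock: 19.3
tcp_pos: [0.4795, -0.2583, 0.2105]
orientation: [3.112, -0.428, 0.002]
contact_force: [0.8, -0.2, -1.8]
grip_width: 0.0395
```

Call:
apply_moves(deltas=[{"xyz": [0,0,-0.001],"turn": 0},{"xyz": [0,0,-0.001],"turn": 0},{"xyz": [0,0,0],"turn": 0},{"xyz": [0,0,0],"turn": 0}])

```text
clock: 19.63
tcp_pos: [0.4795, -0.2584, 0.209]
orientation: [-3.112, 0.429, -0.003]
contact_force: [-0.5, 2.9, 7.9]
grip_width: 0.0393
```

Call:
apply_moves(deltas=[{"xyz": [0,0,0],"turn": 0},{"xyz": [0,0,0],"turn": 0},{"xyz": [0,0,0],"turn": 0},{"xyz": [0,0,0],"turn": 0},{"xyz": [0,0,0.02],"turn": 0},{"xyz": [0,0,0.04],"turn": 0},{"xyz": [0,0,0.04],"turn": 0},{"xyz": [0,0,0.04],"turn": 0},{"xyz": [0,0,0.02],"turn": 0}], claw=-0.5)

```text
clock: 20.38
tcp_pos: [0.4792, -0.2591, 0.3717]
orientation: [3.11, -0.43, 0.006]
contact_force: [0.0, -0.9, -0.3]
grip_width: 0.0638
```

```bash
python3 - <<'E'
from h import *
st()
m=camera_model("wrist");im=grab_frame("wrist");
cv2.imwrite("pics/w12.png",im[:,:,::-1])
E
```

```text
t 20.38 tcp [ 0.4792 -0.2591  0.3717] jaw y [-0.271 -0.962  0.002] ang -105.74 z [ 0.003 -0.003 -1.   ] F [ 0.  -0.9 -0.3] w 0.0638 j [-0.54  0.73  1.38  1.96 -0.8   1.16 -0.68]
```

View pics/w12.png

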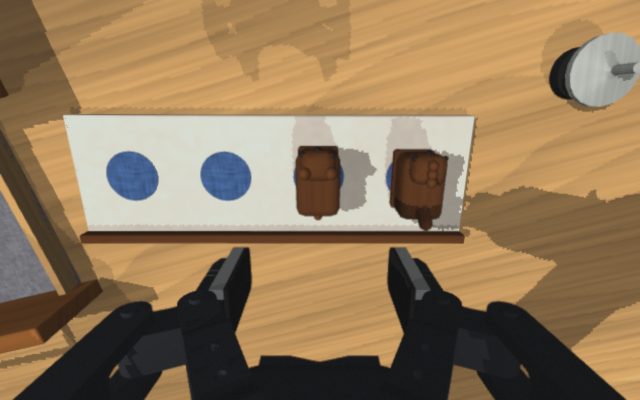

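Call:
apply_moves(deltas=[{"xyz": [0.006,0.035,0],"turn": 0.03},{"xyz": [0.006,0.035,0],"turn": 0.03},{"xyz": [0.006,0.035,0],"turn": 0.03},{"xyz": [0.006,0.035,0],"turn": 0.03},{"xyz": [0.006,0.035,0],"turn": 0.03},{"xyz": [0.006,0.035,0],"turn": 0.03},{"xyz": [0.006,0.035,0],"turn": 0.03},{"xyz": [0.006,0.035,0],"turn": 0.03},{"xyz": [0.006,0.035,0],"turn": 0.03},{"xyz": [0.006,0.035,0],"turn": 0.03},{"xyz": [0.006,0.035,0],"turn": 0.03},{"xyz": [0.006,0.035,0],"turn": 0.03}])

```text
clock: 21.43
tcp_pos: [0.551, 0.1639, 0.3672]
orientation: [-3.138, -0.138, 0.001]
contact_force: [1.1, -0.4, 0.2]
grip_width: 0.064
```

Call:
apply_moves(deltas=[{"xyz": [0.005,0.035,0],"turn": 0.03},{"xyz": [0.005,0.035,0],"turn": 0.03},{"xyz": [0.005,0.035,0],"turn": 0.03},{"xyz": [0.005,0.034,0],"turn": 0.03},{"xyz": [0,0,0],"turn": 0},{"xyz": [0,0,0],"turn": 0},{"xyz": [0,0,0],"turn": 0}])

```text
clock: 22.02
tcp_pos: [0.571, 0.3002, 0.3673]
orientation: [3.124, 0.322, -0.001]
contact_force: [0.3, -0.8, 0.2]
grip_width: 0.0639
```

```bash
python3 - <<'E'
from h import *
st()
m=camera_model("wrist");im=grab_frame("wrist");print(-m["R"].T@m["t"])
cv2.imwrite("pics/w13.png",im[:,:,::-1])
E
```

```text
t 22.02 tcp [0.571  0.3002 0.3673] jaw y [ 0.204 -0.979  0.001] ang -78.24 z [-0.    -0.001 -1.   ] F [ 0.3 -0.8  0.2] w 0.0639 j [-1.34  0.86  1.29  1.72 -0.87  1.26 -1.21]
[0.64482071 0.31580855 0.336228  ]
```

View pics/w13.png

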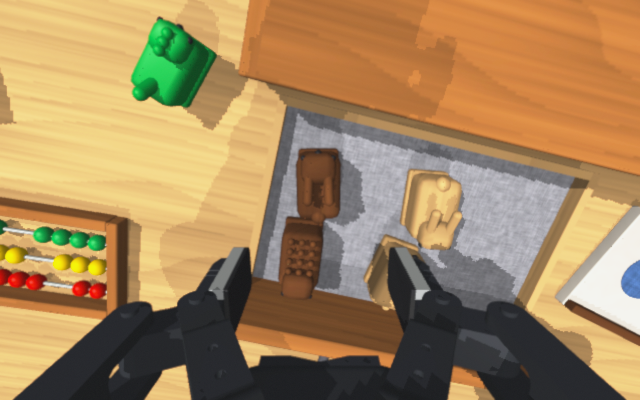

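```bash
python3 - <<'E'
from h import *
m=camera_model("wrist")
print(plane(m,[(318,149),(318,213),(297,180),(340,180)],.06),plane(m,[(318,147),(297,180),(340,180)],.01))
E
```

```text
[[0.60345117 0.30699403]
 [0.54684261 0.29537275]
 [0.57317114 0.31952955]
 [0.58076213 0.28268913]] [[0.59791248 0.30596817]
 [0.5601939  0.3203675 ]
 [0.56915756 0.27686524]]
```

Call:
apply_moves(deltas=[{"xyz": [0.001,0,-0.03],"turn": 0},{"xyz": [0,0,-0.03],"turn": 0},{"xyz": [0,0,-0.03],"turn": 0},{"xyz": [0,0,-0.025],"turn": 0},{"xyz": [0,0,-0.02],"turn": 0},{"xyz": [0,0,-0.015],"turn": 0},{"xyz": [0,0,-0.01],"turn": 0},{"xyz": [0,0,-0.004],"turn": 0},{"xyz": [0,0,0],"turn": 0},{"xyz": [0,0,0],"turn": 0}])

```text
clock: 22.9
tcp_pos: [0.5726, 0.3007, 0.2047]
orientation: [-3.125, -0.323, -0.002]
contact_force: [0.6, -0.0, 0.1]
grip_width: 0.0639
```

Call:
apply_moves(deltas=[{"xyz": [0,0,0],"turn": 0},{"xyz": [0,0,0],"turn": 0},{"xyz": [0,0,0],"turn": 0},{"xyz": [0,0,0],"turn": 0},{"xyz": [0,0,0],"turn": 0},{"xyz": [0,0,0],"turn": 0}], claw=1)

```text
clock: 23.4
tcp_pos: [0.5726, 0.3011, 0.2049]
orientation: [-3.124, -0.323, -0.003]
contact_force: [-1.8, 0.2, 6.5]
grip_width: 0.0394
```

Call:
apply_moves(deltas=[{"xyz": [0,0,0.01],"turn": 0},{"xyz": [0,0,0.02],"turn": 0},{"xyz": [0,0,0.03],"turn": 0},{"xyz": [0,0,0.03],"turn": 0},{"xyz": [0,0,0.03],"turn": 0},{"xyz": [0,0,0.03],"turn": 0},{"xyz": [0,0,0],"turn": 0}])

```text
clock: 23.98
tcp_pos: [0.5736, 0.3002, 0.3603]
orientation: [-3.123, -0.322, -0.013]
contact_force: [1.1, -0.6, -0.9]
grip_width: 0.0392
```

```bash
python3 - <<'E'
from h import *
st()
cv2.imwrite("pics/w14.png",grab_frame("wrist")[:,:,::-1])
E
```

```text
t 23.98 tcp [0.5736 0.3002 0.3603] jaw y [ 0.204 -0.979 -0.001] ang -78.23 z [ 0.008  0.003 -1.   ] F [ 1.1 -0.6 -0.9] w 0.0392 j [-1.34  0.86  1.28  1.72 -0.88  1.24 -1.2 ]
```

View pics/w14.png

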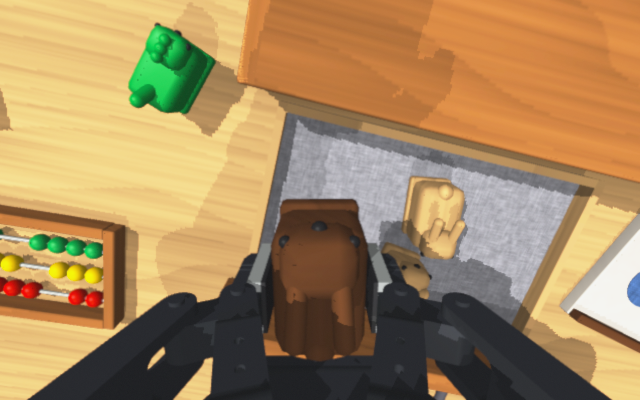

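```bash
python3 - <<'E'
from h import *
m=camera_model("wrist");o=st();b=np.array([np.cos(np.radians(11.8)),np.sin(np.radians(11.8))])
z=o["tcp_pos"][2]
for p in [(320,199),(320,202)]:
    P=plane(m,[p],z-.195)[0]; print(p,(P-o["tcp_pos"][:2])@b)
E
```

```text
t 24.03 tcp [0.573  0.3005 0.3574] jaw y [ 0.204 -0.979 -0.001] ang -78.21 z [ 0.005  0.002 -1.   ] F [ 1.2  0.2 -1.8] w 0.0397 j [-1.34  0.87  1.28  1.73 -0.88  1.24 -1.2 ]
(320, 199) 0.02504386020331349
(320, 202) 0.023380183655902484
```

Call:
apply_moves(deltas=[{"xyz": [-0.005,-0.039,0],"turn": -0.04},{"xyz": [-0.005,-0.039,0],"turn": -0.04},{"xyz": [-0.005,-0.039,0],"turn": -0.04},{"xyz": [-0.005,-0.039,0],"turn": -0.04},{"xyz": [-0.005,-0.039,0],"turn": -0.04},{"xyz": [-0.005,-0.039,0],"turn": -0.04},{"xyz": [-0.005,-0.039,0],"turn": -0.04},{"xyz": [-0.005,-0.039,0],"turn": -0.04},{"xyz": [-0.005,-0.039,0],"turn": -0.04},{"xyz": [-0.005,-0.039,0],"turn": -0.04},{"xyz": [-0.007,-0.039,0],"turn": -0.04},{"xyz": [-0.007,-0.039,0],"turn": -0.04}])

```text
clock: 25.03
tcp_pos: [0.5072, -0.1684, 0.3529]
orientation: [-3.111, 0.431, 0.002]
contact_force: [1.1, -0.2, -1.6]
grip_width: 0.0393
```

Call:
apply_moves(deltas=[{"xyz": [0,0,0],"turn": 0},{"xyz": [0,0,0],"turn": 0},{"xyz": [0,0,0],"turn": 0},{"xyz": [0,0,0],"turn": 0}])

```text
clock: 25.37
tcp_pos: [0.5085, -0.1656, 0.353]
orientation: [-3.112, 0.425, 0.002]
contact_force: [0.8, 0.7, -1.4]
grip_width: 0.0395
```

```bash
python3 - <<'E'
from h import *
o=st()
m=camera_model("wrist");im=grab_frame("wrist")
b=np.array([.963,-.27])
for p in [(320,197),(320,200),(320,203)]:
    P=plane(m,[p],o["tcp_pos"][2]-.195)[0]; print(p,(P-o["tcp_pos"][:2])@b)
cv2.imwrite("pics/w15.png",im[:,:,::-1])
E
```

```text
t 25.37 tcp [ 0.5085 -0.1656  0.353 ] jaw y [-0.268 -0.963 -0.001] ang -105.56 z [-0.001  0.001 -1.   ] F [ 0.8  0.7 -1.4] w 0.0395 j [-0.71  0.72  1.35  1.99 -0.8   1.12 -0.85]
(320, 197) 0.024805834657204207
(320, 200) 0.023146544476333974
(320, 203) 0.021477776363231917
```

View pics/w15.png

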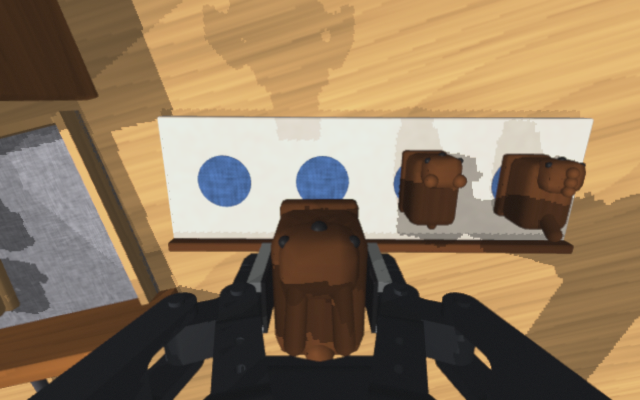

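Call:
apply_moves(deltas=[{"xyz": [0.002,-0.0025,-0.03],"turn": 0},{"xyz": [0,0,-0.03],"turn": 0},{"xyz": [0,0,-0.03],"turn": 0},{"xyz": [0,0,-0.025],"turn": 0},{"xyz": [0,0,-0.015],"turn": 0},{"xyz": [0,0,-0.006],"turn": 0},{"xyz": [0,0,-0.004],"turn": 0},{"xyz": [0,0,-0.002],"turn": 0},{"xyz": [0,0,0],"turn": 0},{"xyz": [0,0,0],"turn": 0}])

```text
clock: 26.25
tcp_pos: [0.5106, -0.1695, 0.2125]
orientation: [3.112, -0.428, 0.002]
contact_force: [-0.0, -0.2, -1.1]
grip_width: 0.0393
```

Call:
apply_moves(deltas=[{"xyz": [0,0.001,-0.0015],"turn": 0},{"xyz": [0,0,-0.0015],"turn": 0},{"xyz": [0,0,0],"turn": 0},{"xyz": [0,0,0],"turn": 0}])

```text
clock: 26.58
tcp_pos: [0.5105, -0.1687, 0.2099]
orientation: [-3.111, 0.429, -0.002]
contact_force: [-1.5, 3.5, 9.5]
grip_width: 0.0396
```

Call:
apply_moves(deltas=[{"xyz": [0,0,0],"turn": 0},{"xyz": [0,0,0],"turn": 0},{"xyz": [0,0,0],"turn": 0},{"xyz": [0,0,0],"turn": 0},{"xyz": [0,0,0.02],"turn": 0},{"xyz": [0,0,0.04],"turn": 0},{"xyz": [0,0,0.04],"turn": 0},{"xyz": [0,0,0.04],"turn": 0},{"xyz": [0,0,0.02],"turn": 0}], claw=-0.5)

```text
clock: 27.33
tcp_pos: [0.5104, -0.1696, 0.3726]
orientation: [3.111, -0.43, 0.006]
contact_force: [0.5, 0.2, 0.5]
grip_width: 0.0641
```

```bash
python3 - <<'E'
from h import *
st()
m=camera_model("wrist");im=grab_frame("wrist");
cv2.imwrite("pics/w16.png",im[:,:,::-1])
E
```

```text
t 27.33 tcp [ 0.5104 -0.1696  0.3726] jaw y [-0.271 -0.962  0.001] ang -105.75 z [ 0.004 -0.002 -1.   ] F [0.5 0.2 0.5] w 0.0641 j [-0.72  0.69  1.37  1.97 -0.76  1.14 -0.87]
```

View pics/w16.png

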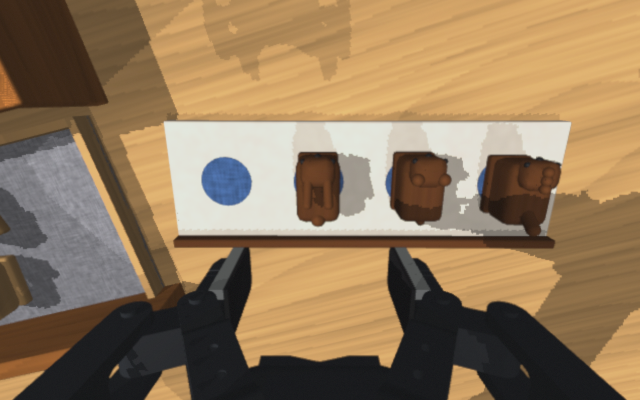

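Call:
apply_moves(deltas=[{"xyz": [-0.0015,0.039,0],"turn": 0.031},{"xyz": [-0.0015,0.039,0],"turn": 0.031},{"xyz": [-0.0015,0.039,0],"turn": 0.031},{"xyz": [-0.0015,0.039,0],"turn": 0.031},{"xyz": [-0.0015,0.039,0],"turn": 0.031},{"xyz": [-0.0015,0.039,0],"turn": 0.031},{"xyz": [-0.0015,0.039,0],"turn": 0.031},{"xyz": [-0.0015,0.039,0],"turn": 0.031},{"xyz": [-0.0015,0.039,0],"turn": 0.031},{"xyz": [-0.0015,0.039,0],"turn": 0.031},{"xyz": [-0.0015,0.039,0],"turn": 0.031},{"xyz": [-0.0015,0.039,0],"turn": 0.028}])

```text
clock: 28.38
tcp_pos: [0.4915, 0.3015, 0.3682]
orientation: [3.138, 0.152, -0.001]
contact_force: [0.8, 0.3, 0.3]
grip_width: 0.0638
```

Call:
apply_moves(deltas=[{"xyz": [0,0.004,0],"turn": 0},{"xyz": [0,0,0],"turn": 0},{"xyz": [0,0,0],"turn": 0},{"xyz": [0,0,0],"turn": 0}])

```text
clock: 28.72
tcp_pos: [0.4923, 0.3015, 0.3686]
orientation: [3.138, 0.145, -0.0]
contact_force: [0.2, 0.8, -0.3]
grip_width: 0.0639
```

```bash
python3 - <<'E'
from h import *
st()
m=camera_model("wrist");im=grab_frame("wrist");print(-m["R"].T@m["t"])
cv2.imwrite("pics/w17.png",im[:,:,::-1])
E
```

```text
t 28.72 tcp [0.4923 0.3015 0.3686] jaw y [ 0.092 -0.996  0.   ] ang -84.72 z [-0. -0. -1.] F [ 0.2  0.8 -0.3] w 0.0639 j [-1.52  0.77  1.34  1.88 -0.82  1.19 -1.36]
[0.56735806 0.30873916 0.33763605]
```

View pics/w17.png

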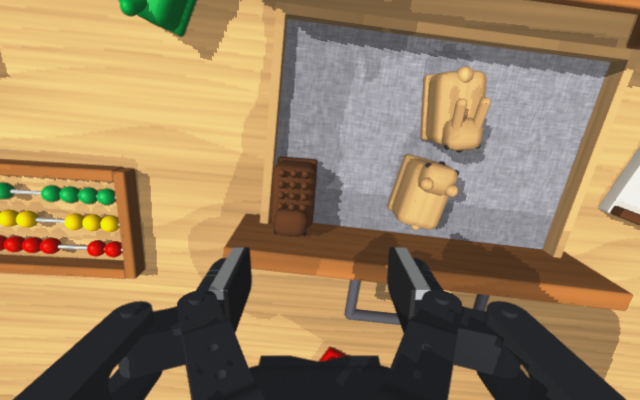

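```bash
python3 - <<'E'
from h import *
m=camera_model("wrist");im=cv2.imread("pics/w17.png")
cv2.imwrite("pics/w17c.png",cv2.resize(im[130:270,220:400],None,fx=4,fy=4,interpolation=2))
print(plane(m,[(276,190),(317,190),(295,160),(295,234)],.06),plane(m,[(276,190),(317,190),(295,158)],.01))
print("wall",plane(m,[(273,190),(264,190)],.028),"panel", plane(m,[(260,226),(330,237)],.09))
E
```

```text
[[0.48560665 0.33929986]
 [0.48891976 0.30309667]
 [0.51396831 0.32439351]
 [0.44494712 0.31958042]] [[0.47087333 0.3448324 ]
 [0.47478284 0.30211215]
 [0.5063886  0.32738502]]
wall [[0.475907   0.34579309]
 [0.47509613 0.35464804]] panel [[0.46266243 0.34739828]
 [0.45812934 0.28936363]]
```

View pics/w17c.png

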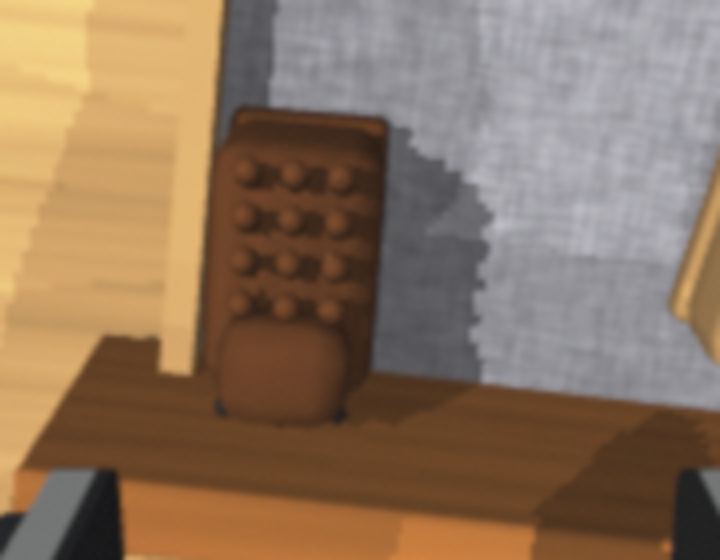

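```bash
python3 - <<'E'
from h import *
m=camera_model("wrist")
P=plane(m,[(278.5,157.5),(316.5,160)],.01);print(P,P.mean(0)); d=P[0]-P[1];print(np.hypot(*d),np.degrees(np.arctan2(d[1],d[0])))
Q=plane(m,[(220+387/4,130+135/4),(220+375/4,130+370/4)],.01);print("right edge base?",Q); 
Q=plane(m,[(220+207/4,130+250/4),(220+205/4,130+370/4)],.06);print("left edge top",Q)
E
```

```text
[[0.5053674  0.34409731]
 [0.50633727 0.30545341]] [0.50585233 0.32477536]
0.03865606824440266 91.4376895446213
right edge base? [[0.50250627 0.30485522]
 [0.43815385 0.30234833]]
left edge top [[0.48295514 0.342938  ]
 [0.45434811 0.34199792]]
```

Call:
apply_moves(deltas=[{"xyz": [-0.0085,0.011,-0.02],"turn": -0.03},{"xyz": [-0.008,0.0115,-0.02],"turn": -0.031},{"xyz": [0,0,-0.03],"turn": 0},{"xyz": [0,0,-0.03],"turn": 0},{"xyz": [0,0,-0.02],"turn": 0},{"xyz": [0,0,0],"turn": 0},{"xyz": [0,0,0],"turn": 0}])

```text
clock: 29.35
tcp_pos: [0.4759, 0.3245, 0.2487]
orientation: [3.14, 0.05, -0.001]
contact_force: [0.4, 0.2, 0.8]
grip_width: 0.0641
```

```bash
python3 - <<'E'
from h import *
st()
m=camera_model("wrist");im=grab_frame("wrist");print(-m["R"].T@m["t"])
cv2.imwrite("pics/w18.png",im[:,:,::-1])
E
```

```text
t 29.35 tcp [0.4759 0.3245 0.2487] jaw y [ 0.032 -1.     0.001] ang -88.19 z [-0.001 -0.001 -1.   ] F [0.4 0.2 0.8] w 0.0641 j [-1.48  0.9   1.18  1.97 -1.    1.03 -1.35]
[0.5512615  0.32715499 0.21771147]
```

View pics/w18.png

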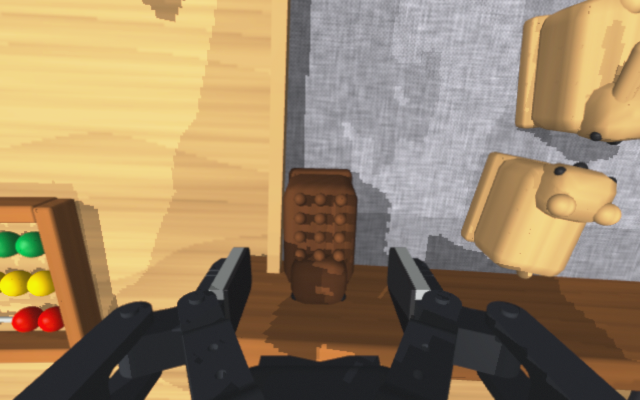

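Call:
apply_moves(deltas=[{"xyz": [0,0,-0.015],"turn": 0},{"xyz": [0,0,-0.012],"turn": 0},{"xyz": [0,0,-0.01],"turn": 0},{"xyz": [0,0,-0.006],"turn": 0},{"xyz": [0,0,0],"turn": 0},{"xyz": [0,0,0],"turn": 0}])

```text
clock: 29.9
tcp_pos: [0.4757, 0.3258, 0.2055]
orientation: [3.141, 0.053, -0.0]
contact_force: [0.5, -0.4, 0.4]
grip_width: 0.0639
```

Call:
apply_moves(deltas=[{"xyz": [0,0,0],"turn": 0},{"xyz": [0,0,0],"turn": 0},{"xyz": [0,0,0],"turn": 0},{"xyz": [0,0,0],"turn": 0},{"xyz": [0,0,0],"turn": 0},{"xyz": [0,0,0],"turn": 0}], claw=1)

```text
clock: 30.4
tcp_pos: [0.476, 0.3258, 0.2064]
orientation: [-3.141, -0.053, -0.002]
contact_force: [-0.4, -0.4, 5.7]
grip_width: 0.0394
```

Call:
apply_moves(deltas=[{"xyz": [0,0,0.01],"turn": 0},{"xyz": [0,0,0.02],"turn": 0},{"xyz": [0,0,0.03],"turn": 0},{"xyz": [0,0,0.03],"turn": 0},{"xyz": [0,0,0.03],"turn": 0},{"xyz": [0,0,0.03],"turn": 0},{"xyz": [0,0,0],"turn": 0}])

```text
clock: 30.98
tcp_pos: [0.4771, 0.3257, 0.3613]
orientation: [-3.137, -0.053, -0.01]
contact_force: [0.4, 0.6, -1.0]
grip_width: 0.0395
```

```bash
python3 - <<'E'
from h import *
o=st()
m=camera_model("wrist");b=np.array([1,.03])
for p in [(320,185),(320,190),(320,195),(320,200),(320,205)]:
    P=plane(m,[p],o["tcp_pos"][2]-.196)[0]; print(p,(P-o["tcp_pos"][:2])@b)
cv2.imwrite("pics/w19.png",grab_frame("wrist")[:,:,::-1])
E
```

```text
t 30.98 tcp [0.4771 0.3257 0.3613] jaw y [ 0.034 -0.999 -0.004] ang -88.07 z [ 0.006  0.004 -1.   ] F [ 0.4  0.6 -1. ] w 0.0395 j [-1.57  0.79  1.35  1.89 -0.85  1.18 -1.45]
(320, 185) 0.03259565338744356
(320, 190) 0.029871707794903796
(320, 195) 0.02712259786069496
(320, 200) 0.02434803180632122
(320, 205) 0.021547713507133998
```

View pics/w19.png

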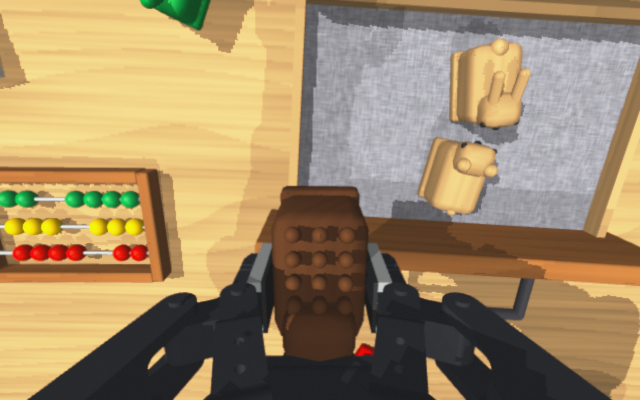

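Call:
apply_moves(deltas=[{"xyz": [0.0045,-0.0335,0],"turn": 0.12},{"xyz": [0.0045,-0.0335,0],"turn": 0.12},{"xyz": [0.0045,-0.0335,0],"turn": 0.12},{"xyz": [0.0045,-0.0335,0],"turn": 0.12},{"xyz": [0.0045,-0.0335,0],"turn": 0.12},{"xyz": [0.0045,-0.0335,0],"turn": 0.12},{"xyz": [0.0045,-0.0335,0],"turn": 0.12},{"xyz": [0.0045,-0.0335,0],"turn": 0.12},{"xyz": [0.0045,-0.0335,0],"turn": 0.12},{"xyz": [0.0045,-0.0335,0],"turn": 0.12},{"xyz": [0.0045,-0.0335,0],"turn": 0.12},{"xyz": [0.0045,-0.0335,0],"turn": 0.12}])

```text
clock: 32.03
tcp_pos: [0.5289, -0.0772, 0.3548]
orientation: [-2.318, -2.118, 0.001]
contact_force: [0.6, 0.3, -1.5]
grip_width: 0.0392
```

Call:
apply_moves(deltas=[{"xyz": [0,0,0],"turn": 0.12},{"xyz": [0,0,0],"turn": 0.12},{"xyz": [0,0,0],"turn": 0.12},{"xyz": [0,0,0],"turn": 0.12},{"xyz": [0,0,0],"turn": 0.12},{"xyz": [0,0,0],"turn": 0.12},{"xyz": [0,0,0],"turn": 0.12},{"xyz": [0,0,0],"turn": 0.12},{"xyz": [0,0,0],"turn": 0.12},{"xyz": [0,0,0],"turn": 0.12},{"xyz": [0,0,0],"turn": 0.12},{"xyz": [0,0,0],"turn": 0.074}])

```text
clock: 33.03
tcp_pos: [0.5289, -0.0757, 0.3546]
orientation: [-0.418, -3.111, -0.0]
contact_force: [0.0, 0.0, -1.1]
grip_width: 0.0396
```

Call:
apply_moves(deltas=[{"xyz": [0,0,0],"turn": 0},{"xyz": [0,0,0],"turn": 0},{"xyz": [0,0,0],"turn": 0},{"xyz": [0,0,0],"turn": 0}])

```text
clock: 33.37
tcp_pos: [0.5295, -0.0759, 0.3554]
orientation: [-0.43, -3.111, 0.0]
contact_force: [-0.8, 0.2, -1.4]
grip_width: 0.0395
```

```bash
python3 - <<'E'
from h import *
o=st()
m=camera_model("wrist");b=np.array([.963,-.27]);im=grab_frame("wrist")
for p in [(320,185),(320,190),(320,195)]:
    P=plane(m,[p],o["tcp_pos"][2]-.196)[0]; print(p,(P-o["tcp_pos"][:2])@b)
cv2.imwrite("pics/w20.png",im[:,:,::-1])
E
```

```text
t 33.37 tcp [ 0.5295 -0.0759  0.3554] jaw y [ 0.272  0.962 -0.   ] ang 74.24 z [-0.001 -0.    -1.   ] F [-0.8  0.2 -1.4] w 0.0395 j [-0.45  0.34  0.59  1.97 -0.24  0.9   1.56]
(320, 185) -0.030671829035000354
(320, 190) -0.02794653248082812
(320, 195) -0.025195514584837726
```

View pics/w20.png

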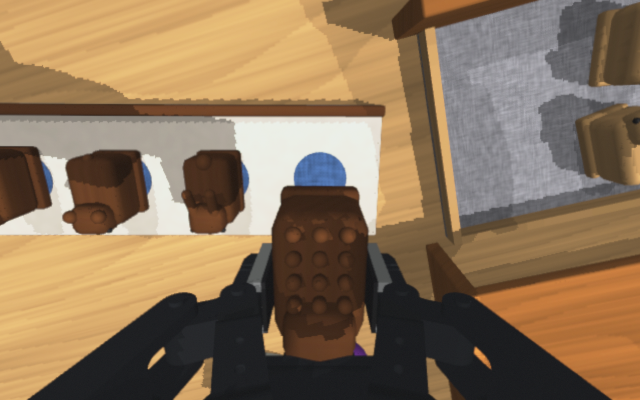

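Call:
apply_moves(deltas=[{"xyz": [0.001,0,-0.03],"turn": 0},{"xyz": [0,0,-0.03],"turn": 0},{"xyz": [0,0,-0.03],"turn": 0},{"xyz": [0,0,-0.025],"turn": 0},{"xyz": [0,0,-0.015],"turn": 0},{"xyz": [0,0,-0.006],"turn": 0},{"xyz": [0,0,-0.004],"turn": 0},{"xyz": [0,0,-0.003],"turn": 0},{"xyz": [0,0,0],"turn": 0},{"xyz": [0,0,0],"turn": 0}])

```text
clock: 34.25
tcp_pos: [0.5311, -0.0761, 0.2136]
orientation: [0.428, 3.111, 0.0]
contact_force: [0.0, -0.2, -1.4]
grip_width: 0.0396
```

Call:
apply_moves(deltas=[{"xyz": [0,0,-0.0015],"turn": 0},{"xyz": [0,0,-0.001],"turn": 0},{"xyz": [0,0,0],"turn": 0},{"xyz": [0,0,0],"turn": 0}])

```text
clock: 34.58
tcp_pos: [0.5312, -0.0761, 0.2113]
orientation: [0.428, 3.111, 0.001]
contact_force: [0.3, 0.6, 7.2]
grip_width: 0.039
```

Call:
apply_moves(deltas=[{"xyz": [0,0,0],"turn": 0},{"xyz": [0,0,0],"turn": 0},{"xyz": [0,0,0],"turn": 0},{"xyz": [0,0,0],"turn": 0},{"xyz": [0,0,0.02],"turn": 0},{"xyz": [0,0,0.04],"turn": 0},{"xyz": [0,0,0.04],"turn": 0},{"xyz": [0,0,0.04],"turn": 0},{"xyz": [0,0,0.02],"turn": 0}], claw=-0.5)

```text
clock: 35.33
tcp_pos: [0.5314, -0.0769, 0.3745]
orientation: [0.429, 3.107, 0.001]
contact_force: [2.0, -1.2, -0.9]
grip_width: 0.0638
```

Call:
apply_moves(deltas=[{"xyz": [0,0.025,0],"turn": -0.11},{"xyz": [-0.013,0.025,0],"turn": -0.11},{"xyz": [-0.013,0.025,0],"turn": -0.11},{"xyz": [-0.013,0.025,0],"turn": -0.11},{"xyz": [-0.013,0.025,0],"turn": -0.11},{"xyz": [-0.013,0.025,0],"turn": -0.11},{"xyz": [-0.013,0.025,0],"turn": -0.11},{"xyz": [-0.013,0.025,0],"turn": -0.11},{"xyz": [-0.013,0.025,0],"turn": -0.11},{"xyz": [-0.013,0.025,0],"turn": -0.11},{"xyz": [-0.013,0.025,0],"turn": -0.11},{"xyz": [-0.013,0.026,0],"turn": -0.117}], claw=0.3)

```text
clock: 36.33
tcp_pos: [0.3868, 0.2257, 0.3703]
orientation: [-2.26, -2.181, -0.0]
contact_force: [1.2, -0.2, -0.2]
grip_width: 0.0297
```

Call:
apply_moves(deltas=[{"xyz": [-0.016,0,0],"turn": 0},{"xyz": [0,0,0],"turn": 0},{"xyz": [0,0,0],"turn": 0},{"xyz": [0,0,0],"turn": 0}])

```text
clock: 36.67
tcp_pos: [0.3722, 0.2243, 0.3704]
orientation: [-2.255, -2.188, -0.001]
contact_force: [-0.1, -0.9, -0.2]
grip_width: 0.0298
```

```bash
python3 - <<'E'
from h import *
o=st()
m=camera_model("wrist");im=grab_frame("wrist")
cv2.imwrite("pics/w21.png",im[:,:,::-1])
t=grab_frame("top");cv2.imwrite("pics/t21f.png",t[:,:,::-1]);crop(t,200,450,85,285,3,"pics/t21.png")
E
```

```text
t 36.67 tcp [0.3722 0.2243 0.3704] jaw y [ 1.   -0.03  0.  ] ang -1.73 z [ 0.  0. -1.] F [-0.1 -0.9 -0.2] w 0.0298 j [-1.37  0.13  0.75  2.18 -0.12  0.87 -0.58]
```

View pics/w21.png

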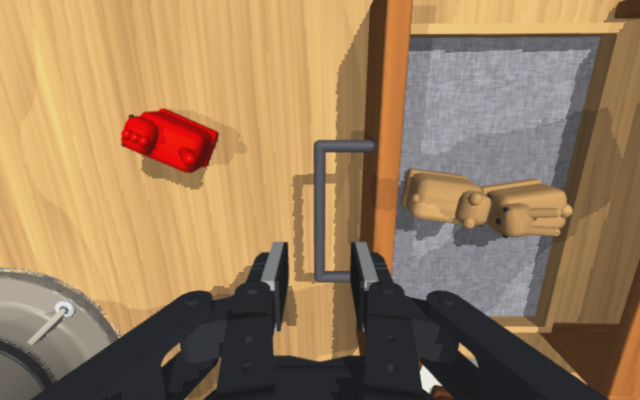

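View pics/t21.png

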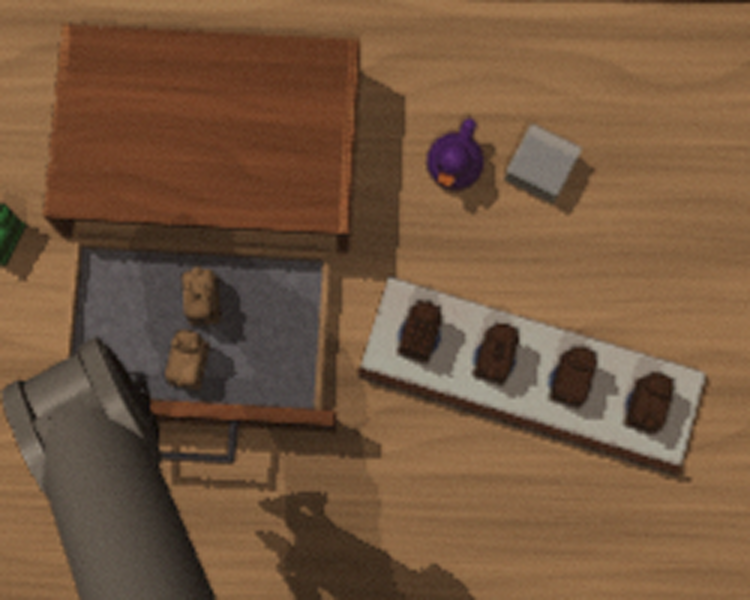

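```bash
python3 - <<'E'
from h import *
m=camera_model("top");im=np.ascontiguousarray(cv2.imread("pics/t21f.png")[:,:,::-1]);print(-m["R"].T@m["t"])
g=im[175:245,318:440].astype(int); mk=((g[:,:,0]<110)&(g[:,:,0]>g[:,:,2]+20)).astype(np.uint8)
n,l,s,c=cv2.connectedComponentsWithStats(mk)
S=np.array([[.531,-.076],[.505,-.1668],[.479,-.258],[.4535,-.349]])
for i in range(1,n):
    if s[i,4]<60: continue
    cn=max(cv2.findContours((l==i).astype(np.uint8),0,1)[0],key=cv2.contourArea)[:,0]+[318,175]
    yx=np.argwhere(l==i)[:,::-1]+[318,175]
    P=plane(m,yx,.045); mu=P.mean(0); w,V=np.linalg.eigh(np.cov((P-mu).T)); v=V[:,1]*np.sign(V[0,1])
    k=np.argmin(np.hypot(*(S-mu).T)); d=mu-S[k]
    print(s[i,4],mu.round(4),"off bx,by",d@[.963,-.27],d@[.27,.963],"yaw",np.degrees(np.arctan2(v[1],v[0])))
E
```

```text
[ 0.25592467 -0.00773552  1.58108729]
163 [ 0.5371 -0.075 ] off bx,by 0.0056246040064189375 0.0026012410527962437 yaw -18.638486586240855
181 [ 0.5109 -0.1668] off bx,by 0.005677559505484426 0.0016353975426332999 yaw -16.195269909360505
234 [ 0.4831 -0.2636] off bx,by 0.005498105015778726 -0.0042605541312812165 yaw -2.7150719860454164
576 [ 0.4238 -0.1952] off bx,by -0.070127096658285 0.04559231066588712 yaw 74.19156579883915
292 [ 0.4503 -0.3546] off bx,by -0.0015602878560295771 -0.006216494144918796 yaw 19.06836047914653
66 [ 0.3922 -0.0126] off bx,by -0.15082119612211084 0.023612801185297353 yaw 45.84416835441844
```

Call:
apply_moves(deltas=[{"xyz": [0,0,-0.03],"turn": 0},{"xyz": [0,0,-0.03],"turn": 0},{"xyz": [0,0,-0.03],"turn": 0},{"xyz": [0,0,-0.02],"turn": 0},{"xyz": [0,0,-0.015],"turn": 0},{"xyz": [0,0,-0.01],"turn": 0},{"xyz": [0,0,-0.008],"turn": 0},{"xyz": [0,0,0],"turn": 0},{"xyz": [0,0,0],"turn": 0}])

```text
clock: 37.52
tcp_pos: [0.3722, 0.2247, 0.2274]
orientation: [2.255, 2.187, 0.0]
contact_force: [0.3, 0.2, -0.1]
grip_width: 0.0299
```

Call:
apply_moves(deltas=[{"xyz": [0,0,0],"turn": 0},{"xyz": [0,0,0],"turn": 0},{"xyz": [0,0,0],"turn": 0},{"xyz": [0,0,0],"turn": 0},{"xyz": [0,0,0],"turn": 0},{"xyz": [0,0,0],"turn": 0}], claw=1, squeeze=40)

```text
clock: 38.02
tcp_pos: [0.3721, 0.2251, 0.228]
orientation: [-2.254, -2.188, -0.003]
contact_force: [-0.1, -0.5, 7.6]
grip_width: 0.0086
```

Call:
apply_moves(deltas=[{"xyz": [0.003,0,0],"turn": 0},{"xyz": [0.006,0,0],"turn": 0},{"xyz": [0.009,-0.0003,0],"turn": 0},{"xyz": [0.01,-0.0003,0],"turn": 0},{"xyz": [0.01,-0.0003,0],"turn": 0},{"xyz": [0.01,-0.0003,0],"turn": 0},{"xyz": [0.01,-0.0003,0],"turn": 0},{"xyz": [0.01,-0.0003,0],"turn": 0},{"xyz": [0.01,-0.0003,0],"turn": 0},{"xyz": [0.01,-0.0003,0],"turn": 0},{"xyz": [0.01,-0.0003,0],"turn": 0},{"xyz": [0.01,-0.0003,0],"turn": 0}])

```text
clock: 39.02
tcp_pos: [0.4797, 0.2218, 0.2281]
orientation: [-2.253, -2.187, 0.001]
contact_force: [-3.6, -1.6, 9.4]
grip_width: 0.0086
```

Call:
apply_moves(deltas=[{"xyz": [0.01,-0.0003,0],"turn": 0},{"xyz": [0.01,-0.0003,0],"turn": 0},{"xyz": [0.01,-0.0003,0],"turn": 0},{"xyz": [0.01,-0.0003,0],"turn": 0},{"xyz": [0.01,-0.0003,0],"turn": 0},{"xyz": [0.01,-0.0003,0],"turn": 0},{"xyz": [0.01,-0.0003,0],"turn": 0},{"xyz": [0.01,-0.0003,0],"turn": 0},{"xyz": [0.008,-0.0003,0],"turn": 0},{"xyz": [0.005,-0.0003,0],"turn": 0},{"xyz": [0.003,-0.0003,0],"turn": 0},{"xyz": [0,0,0],"turn": 0}])

```text
clock: 40.02
tcp_pos: [0.5764, 0.2186, 0.2281]
orientation: [2.254, 2.188, 0.002]
contact_force: [-0.3, -0.6, 5.6]
grip_width: 0.0083
```

Call:
apply_moves(deltas=[{"xyz": [0.003,0,0],"turn": 0},{"xyz": [0.003,0,0],"turn": 0},{"xyz": [0.003,-0.0003,0],"turn": 0},{"xyz": [0.003,0,0],"turn": 0},{"xyz": [0.003,-0.0003,0],"turn": 0},{"xyz": [0,0,0],"turn": 0}])

```text
clock: 40.52
tcp_pos: [0.5832, 0.2185, 0.2276]
orientation: [-2.239, -2.177, 0.027]
contact_force: [-38.6, -2.9, 43.8]
grip_width: 0.0086
```

Call:
apply_moves(deltas=[{"xyz": [0.002,0,0],"turn": 0},{"xyz": [0.002,0,0],"turn": 0},{"xyz": [0,0,0],"turn": 0}])

```text
clock: 40.77
tcp_pos: [0.5845, 0.2186, 0.2274]
orientation: [-2.234, -2.174, 0.036]
contact_force: [-49.7, -2.8, 53.6]
grip_width: 0.0087
```

Call:
apply_moves(deltas=[{"xyz": [-0.006,0,0],"turn": 0},{"xyz": [-0.005,0,0],"turn": 0},{"xyz": [0,0,0],"turn": 0}])

```text
clock: 41.02
tcp_pos: [0.5803, 0.2185, 0.2278]
orientation: [-2.248, -2.185, 0.008]
contact_force: [-14.6, -1.1, 17.5]
grip_width: 0.0084
```

Still pressing at the stop by about 15 N, so the drawer stays shut; release now.

Call:
apply_moves(deltas=[{"xyz": [0,0,0],"turn": 0},{"xyz": [0,0,0],"turn": 0},{"xyz": [0,0,0],"turn": 0},{"xyz": [0,0,0],"turn": 0}], claw=0.3)

```text
clock: 41.35
tcp_pos: [0.5838, 0.2181, 0.2272]
orientation: [2.254, 2.188, 0.0]
contact_force: [0.3, 0.2, -0.6]
grip_width: 0.0298
```

```bash
python3 - <<'E'
from h import *
st()
m=camera_model("wrist");im=grab_frame("wrist")
cv2.imwrite("pics/w22.png",im[:,:,::-1])
crop(grab_frame("top"),200,450,85,285,3,"pics/t22.png")
crop(grab_frame("side"),190,450,110,310,3,"pics/s22.png")
E
```

```text
t 41.35 tcp [0.5838 0.2181 0.2272] jaw y [ 1.   -0.03  0.  ] ang -1.69 z [ 0. -0. -1.] F [ 0.3  0.2 -0.6] w 0.0298 j [-0.84  0.67  0.54  1.84 -0.48  0.76 -0.08]
```

View pics/w22.png

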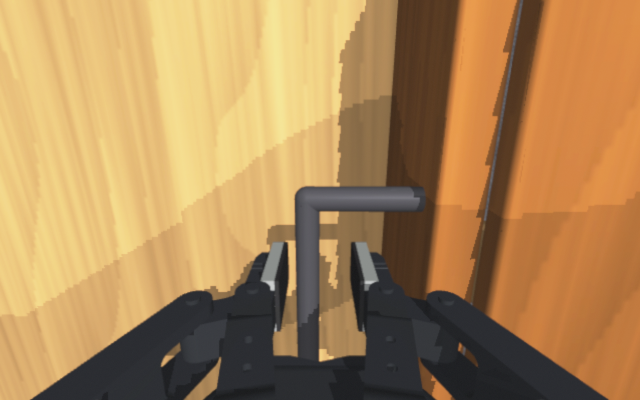

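View pics/t22.png

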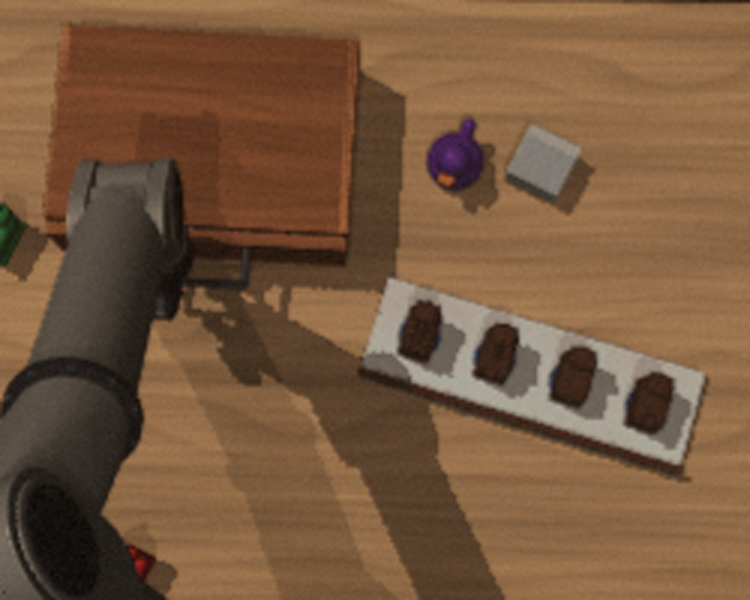

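View pics/s22.png

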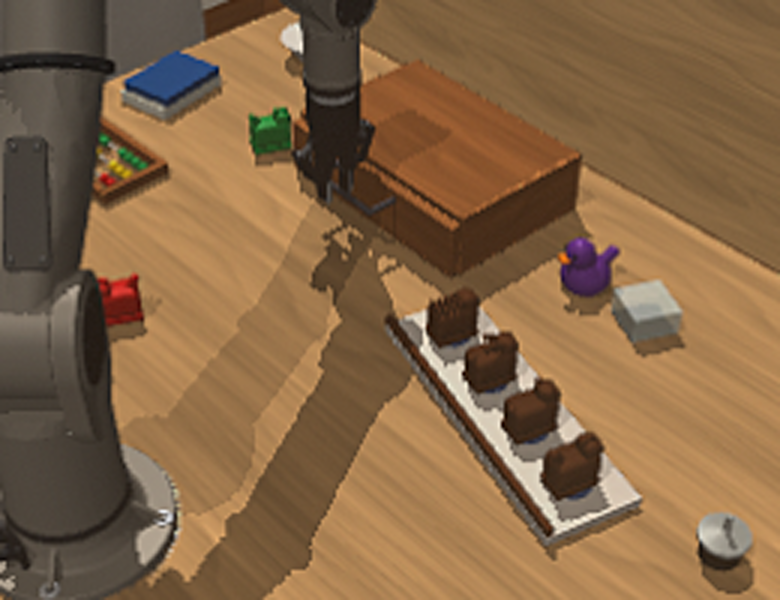

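```bash
python3 - <<'E'
from h import *
m=camera_model("wrist")
print("bar",plane(m,[(306.5,215),(306.5,240)],.074),"panelrear",plane(m,[(512,20),(495,130)],.09),"panelfront",plane(m,[(462,20),(450,100)],.09),"cabfront",plane(m,[(545,20),(525,110)],.1))
im=cv2.imread("pics/w22.png");cv2.imwrite("pics/w22c.png",cv2.resize(im[0:200,420:580],None,fx=3.8,fy=3,interpolation=2))
E
```

```text
bar [[0.580163   0.24833533]
 [0.57971248 0.23746657]] panelrear [[0.64303752 0.31254468]
 [0.64234863 0.28127354]] panelfront [[0.6286395  0.31308285]
 [0.62723334 0.29094864]] cabfront [[0.64626654 0.31038448]
 [0.64477593 0.28771046]]
```

View pics/w22c.png

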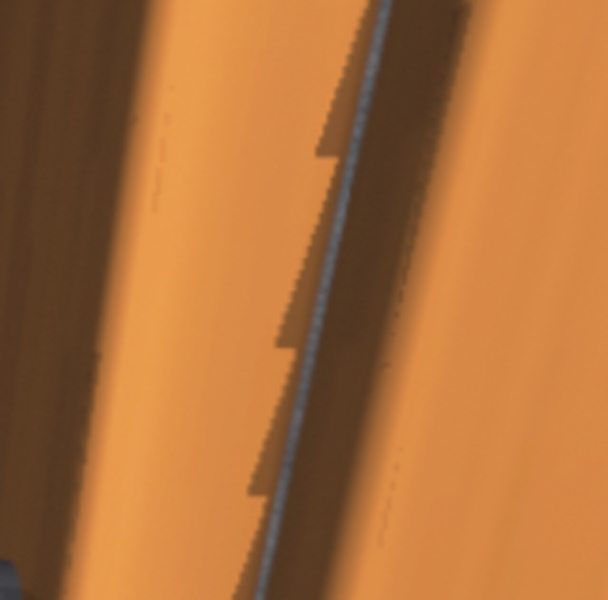

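Call:
apply_moves(deltas=[{"xyz": [0.003,0,0],"turn": 0},{"xyz": [0.003,0,0],"turn": 0},{"xyz": [0,0,0],"turn": 0},{"xyz": [0,0,0],"turn": 0}])

```text
clock: 41.83
tcp_pos: [0.5893, 0.218, 0.2269]
orientation: [-2.253, -2.187, 0.002]
contact_force: [-3.2, 0.2, 1.8]
grip_width: 0.0299
```

Call:
apply_moves(deltas=[{"xyz": [0.002,0,0],"turn": 0},{"xyz": [0.001,0,0],"turn": 0},{"xyz": [0,0,0],"turn": 0},{"xyz": [0,0,0],"turn": 0}])

```text
clock: 42.17
tcp_pos: [0.5904, 0.218, 0.2267]
orientation: [-2.25, -2.185, 0.009]
contact_force: [-12.6, -1.3, 9.2]
grip_width: 0.0301
```

Call:
apply_moves(deltas=[{"xyz": [-0.004,0,0],"turn": 0},{"xyz": [-0.004,0,0],"turn": 0},{"xyz": [0,0,0],"turn": 0},{"xyz": [0,0,0],"turn": 0}])

```text
clock: 42.5
tcp_pos: [0.585, 0.218, 0.2274]
orientation: [2.254, 2.188, 0.002]
contact_force: [0.6, -0.4, -0.0]
grip_width: 0.0299
```

```bash
python3 - <<'E'
from h import *
st()
m=camera_model("wrist");im=grab_frame("wrist")[:,:,::-1]
print("bar",plane(m,[(306.5,215)],.074))
cv2.imwrite("pics/w23.png",im)
cv2.imwrite("pics/w23c.png",cv2.resize(im[0:200,420:580],None,fx=3.8,fy=3,interpolation=2))
E
```

```text
t 42.5 tcp [0.585  0.218  0.2274] jaw y [ 1.    -0.03   0.001] ang -1.7 z [ 0.001  0.    -1.   ] F [ 0.6 -0.4 -0. ] w 0.0299 j [-0.84  0.67  0.54  1.84 -0.48  0.76 -0.08]
bar [[0.58147671 0.24833297]]
```

View pics/w23c.png

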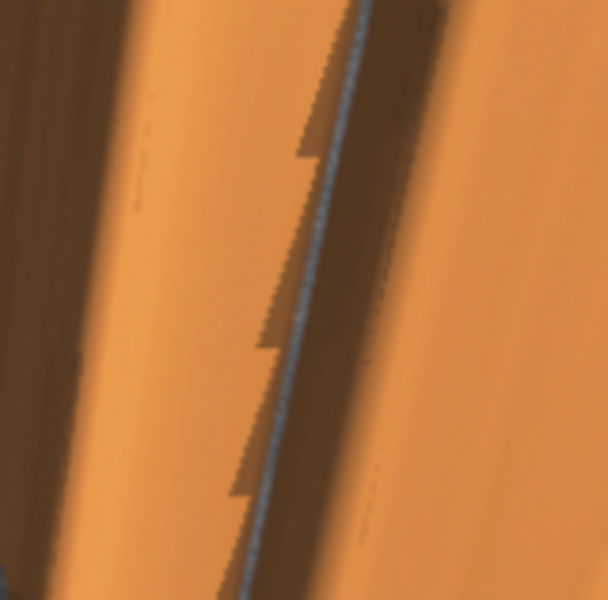

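View pics/w23.png

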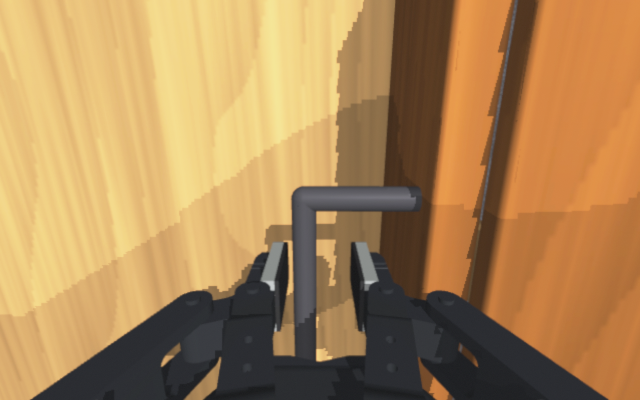

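Call:
apply_moves(deltas=[{"xyz": [-0.002,0,0.02],"turn": 0},{"xyz": [0,0,0.04],"turn": 0},{"xyz": [0,0,0.04],"turn": 0},{"xyz": [-0.01,-0.03,0.04],"turn": 0.1},{"xyz": [-0.01,-0.035,0.03],"turn": 0.12},{"xyz": [-0.01,-0.035,0.02],"turn": 0.12},{"xyz": [-0.01,-0.035,0.02],"turn": 0.12},{"xyz": [-0.01,-0.035,0.02],"turn": 0.12},{"xyz": [-0.01,-0.035,0],"turn": 0.12},{"xyz": [-0.01,-0.035,0],"turn": 0.12},{"xyz": [-0.01,-0.035,0],"turn": 0.12},{"xyz": [-0.01,-0.035,0],"turn": 0.12}])

```text
clock: 43.55
tcp_pos: [0.495, -0.0842, 0.4469]
orientation: [0.832, 3.028, 0.001]
contact_force: [0.7, 0.1, 0.9]
grip_width: 0.03
```

Call:
apply_moves(deltas=[{"xyz": [0,-0.03,0],"turn": 0.12},{"xyz": [0,-0.03,0],"turn": 0.12},{"xyz": [0,-0.03,0],"turn": 0.12},{"xyz": [0,-0.03,0],"turn": 0.02},{"xyz": [0,0,0],"turn": 0},{"xyz": [0,0,0],"turn": 0},{"xyz": [0,0,0],"turn": 0},{"xyz": [0,0,0],"turn": 0}])

```text
clock: 44.22
tcp_pos: [0.4962, -0.1985, 0.4463]
orientation: [-0.266, -3.13, -0.001]
contact_force: [0.2, -0.2, 0.4]
grip_width: 0.0297
```

```bash
python3 - <<'E'
from h import *
st()
m=camera_model("wrist");im=grab_frame("wrist");np.save("w24.npy",m,allow_pickle=True)
cv2.imwrite("pics/w24.png",im[:,:,::-1])
crop(grab_frame("top"),200,450,85,285,3,"pics/t24.png")
E
```

```text
t 44.22 tcp [ 0.4962 -0.1985  0.4463] jaw y [0.169 0.986 0.   ] ang 80.28 z [-0.  0. -1.] F [ 0.2 -0.2  0.4] w 0.0297 j [-0.28  0.23  0.65  1.87 -0.15  1.09  1.83]
```

View pics/w24.png

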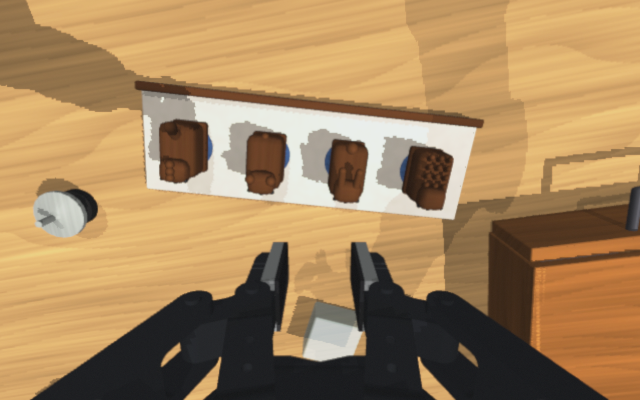

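View pics/t24.png

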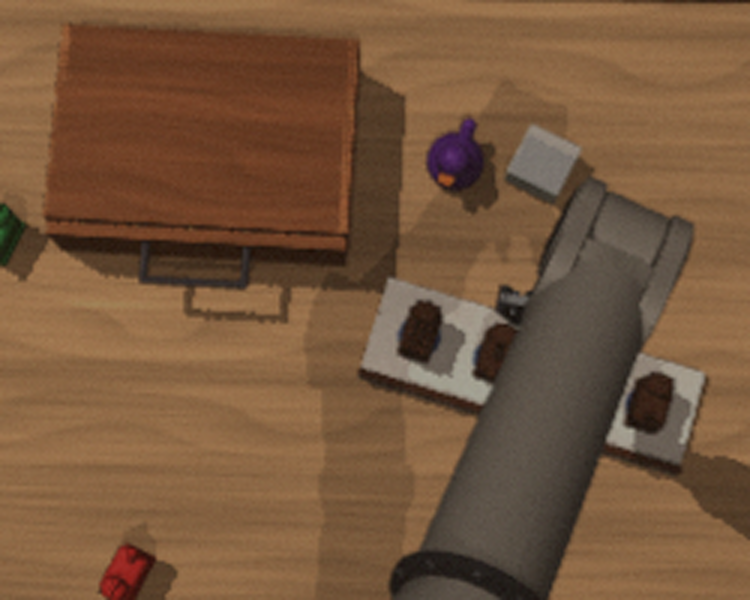

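```bash
python3 -c "
from bench import r
print(r.hand_in())"
```

```text
the job is handed in; nothing more can be done
None
```

I pulled the drawer fully out and stood all four walnut animals on the display board, each on its own blue spot. I then pushed the drawer shut with both pale animals still in it, and handed the job in at about 44 s.

- **Placing:** counting from the cabinet end of the board, the order is hedgehog, rabbit, bear, hen. My last pictures show all four standing across the board, nose out over the open front edge and tail to the rail. A rough top-view check put the hedgehog, rabbit and bear within about 6–7 mm of their spot centres. That same check came out unreliable for the hen (position and heading) and for the bear's heading because of shadows, so those I judged by eye only.
- **Hedgehog knocked:** it had been moved against the drawer's side wall before I reached it, so I measured it again and picked it up from there.
- **Drawer:**
  - The handle travelled 0.21 m from fully out to shut, and a second push met a firm stop at about 13 N.
  - A thin line of felt can still be seen between the drawer front and the cabinet. It did not change under that push, so I took it to be normal clearance.
  - When the drawer first reached the stop, the force on the tool briefly read about 50 N along the push and 54 N upwards, about 73 N in all. The fingers were gripping the handle at the time, so I do not think the arm or gripper body pressed on anything, but the reading was above the 40 N limit set for those parts.
- **Bystanders:** I never touched the duck, spinning top, acrylic block or bead frame. They look unmoved in the last pictures that show each, though the bead frame was not in the final ones.

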